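Lift a hot board carrier out of the preheat station with a lifter

TASK

The circuit board in its flat carrier has finished preheating under the lamp hood and is too hot to touch. Take the lifter by its handle, lay its tip lightly on the hot plate, slide the blade along the plate under the carrier from the front, lift the carrier off the hot plate and set it down flat on the two rails of the cooling rack, between their side lips, without dropping it. Then draw the blade out and put the lifter down on the bench, clear of the rack and the station; never touch the carrier or its board with the gripper, and leave the flux bottle, the solder spool and the nippers where they are.

Things in the scene. Friction and masses are not known exactly. Their poses are not given: they have to be found in the camera images.
- station: Fixed preheat station: grey base 196 mm deep, 170 wide; bare steel hot plate on top; lamp hood on a column at the back; front and sides open. It stands on screw feet, set 0 to 16 mm high. Origin under the base (z shows the feet's height), x to the back, y left. Hot plate: x -94 to +70, y -75 to +75 mm, top at z 36. Two stop pins, 9 tall, front faces at x +54, y -35 and +35.
- hood_front (a point): Middle of the hood's lower front edge, 150 mm above the hot plate, axes as the station's. The hood (124 mm wide, 55 tall) runs back from here to the column, whose face is 162 mm behind. It overhangs the carrier's front edge by 37 to 51 mm: an upright gripper cannot follow the blade in; it must lean back, away from the hood, by some 25 to 45 degrees.
- carrier_center (a point): Centre, half-way up, of the loose black carrier: flat plate 90 (x) by 120 (y) by 7 mm, 0.14 to 0.24 kg with the board fixed on it (25 mm tall over all, weight a little behind the middle). Lies on the hot plate, back edge 0 to 16 mm before the stop pins, x to the back. Underside bevelled all round, 9 mm in and 3.6 up: a blade slid along the plate rides under and lifts it while the pins hold it back.
- lifter_grip (a point): Grip point on the handle axis of the loose lifter (0.15 kg). Axes: x along the blade to its tip, z normal to the blade (up as it stands), y left. Black handle 18 wide (y), 16 thick, along (-0.643, 0, 0.766), reaching 45 mm down and 25 mm up from here. The back end of the blade's underside is at x +51, z -65 mm from here. It stands by itself, blade flat on the bench.
- lifter_tip (a point): Middle of the lifter blade's front edge, underside; axes as lifter_grip, 131 mm ahead of and 65 mm below it. Steel blade 80 mm long, 64 wide, 2 thick, thinned to 1 over the last 10 mm; across its back end a heel turned up 12 mm, which stops the carrier.
- cooling_rack: Fixed aluminium rack: base plate 120 by 150 by 4 mm, two rails along x from -50 to +50. Origin on the bench under the middle, x to the back. Flat rail tops at z 36, from y 48 to 66 either side; the channel between is 96 wide and open in front and behind for the blade. Side lips up to z 48, 131 mm apart. Stop lugs 6 mm tall on the rails' back ends from x +45.
- flux_bottle: White bottle 62 mm tall, 30 mm thick, standing loose as a bystander; origin under its centre.
- solder_spool: Spool of solder 73 mm long, loose bystander; origin under its centre.
- nippers: Side cutters 129 mm long, lying loose as a bystander; origin under their centre.

How it is judged (in metres and radians):
On the way:
1. the carrier is lifted off the hot plate, borne by the lifter (z of carrier_center in the frame of station above 0.0515 m and contact force between carrier and lifter above 0.5 N and contact force between carrier and station below 0.05 N), for 0.2 s.
At the end, for the whole second after the job is handed in: The carrier rests flat (2 degrees) on both rails of the cooling rack, within 7 mm of its middle line and 7 degrees of straight, its centre 22 mm before to 6 mm behind the rack's middle; the lifter is still on the bench, its grip over 100 mm from the carrier, touching no carrier, rack or station (x of carrier_center in the frame of cooling_rack between -0.022 and 0.006 m and y of carrier_center in the frame of cooling_rack between -0.007 and 0.007 m and z of carrier_center in the frame of cooling_rack between 0.036 and 0.0435 m and angle between carrier_center's own z axis and vertical below 0.04 rad and angle between the x axis of carrier_center and the x axis of cooling_rack, either way round below 0.12 rad and contact force between carrier and cooling_rack above 0.3 N and contact force between carrier and lifter below 0.02 N and contact force between lifter and cooling_rack below 0.02 N and contact force between lifter and station below 0.02 N and height (world z) of lifter_grip below 0.085 m and horizontal distance between lifter_grip and carrier_center above 0.1 m and linear speed of each of carrier, lifter below 0.02 m/s).
It fails at once if the lifter is pressed on the hot plate or the station with over 30 N (contact force between lifter and station above 30 N).
It fails at once if the hot carrier or its board is touched by the gripper or the arm (contact force between any of the fingers, the arm and carrier above 0.3 N).
It fails at once if the carrier is dropped: it falls below the rails and the hot plate, or tips over (height (world z) of carrier_center below 0.03 m or angle between carrier_center's own z axis and vertical above 0.7 rad).
It fails at once if the carrier is dropped: it moves faster than 0.8 m/s (linear speed of carrier above 0.8 m/s).
It fails at once if the flux bottle, solder spool or nippers are moved more than 30 mm (distance of any of flux_bottle, solder_spool, nippers from where it was at the start of the episode above 0.03 m).
It also fails if it takes over 66 s, if anything falls off the work surface, if the arm or the gripper's body presses on something with over 40 N, if the wrist force passes 120 N, or if a joint passes its speed limit or range.

ROBOT

A 6-joint arm with a two-finger parallel gripper is mounted at the origin on a cart in front of the work surface, level with it; the furniture and walls round the work are solid. World frame = base frame: x ahead of the robot, y to its left, z up, the work surface at z = 0. Lengths are in mm, angles in degrees, forces in N, time in s.
With the tool pointing down it reaches from about 425 to 950 mm from the base axis. Payload 3.5 kg.
Tool frame: the origin (TCP) lies midway between the tips of the shut fingers; the grasp point (between the pads) lies 19 mm behind it; z points along the fingers, y is the line along which they close (so a half turn about z gives the same grasp; the last joint's range is limited). The gripper opens to 85 mm and grips with 20 to 120 N. Pads are 22 mm wide; open, the fingers measure 114 mm over their backs; the gripper's body (76 mm by 85 mm) begins 54 mm behind the grasp point. The pads swing forward as they close: fully open they stand 13 mm farther back than shut.
Start: joints at [-8.594, 16.404, 90.338, -0, 73.258, -8.594], TCP at [674.986, 0.032, 192.625] pointing down, gripper open.
Joint ranges: [-158.93, 158.93], [-51.34, 127.21], [12.03, 142.37], [-87.48, 267.48], [13.55, 161.25], [-162.69, 162.69]. Speed limits (degrees/s): [159.86, 159.86, 180, 180, 180, 180].

INTERFACE

Orientations are given as a 3x3 rotation matrix whose columns are the frame's x, y, z axes.
In Python, from bench import env, vision gives the robot as it stands.
- The arm moves only by the tool servo_tool, never from a script. Its argument "steps" is a list of rows, each an object of numbers: "grip": the opening, from 0 (shut) to 1 (fully open); "x", "y", "z": the shift along the tool's x, y, z normalised to -1 to 1, where 1 is 100 mm; "twist": the turn about the tool's z normalised to -1 to 1, where 1 is 30 degrees. A call has 1 to 20 rows; each row is the pose to reach, as a shift and turn from the pose commanded when the call began, along the tool's axes at that moment; what a row does not reach only later rows make up. A row lasts 1/10 s, in which the tool goes at most 50 mm and 8.59 degrees, less where a joint would pass 70% of its speed; a pose out of reach is approached as far as the arm can. A call with a number of a shift or a turn outside -1 to 1 is refused whole. A call with a gripper value outside its range is refused whole. The fingers move at their own pace and stop on an object; "force" is the grip in N (left out, the last holds). Time passes only in rows, so rows that repeat a pose let the fingers close. It gives the time, the measured TCP pose, the force, the opening and the grip force at its end, in the units of the state.
- env.state(): the state, without advancing time (a new reading comes with each control period).
- vision.read_camera(name): name is "scene" or "side" or "wrist"; returns (picture, depth): 384x512x3 uint8, red, green, blue; 384x512 float32, mm along the optical axis (not along the pixel's ray), 0 where there is no reading.
- vision.camera_params(name): a dict with "camera_matrix" (3x3 intrinsics, pixels), "k1" (the pictures are not rectified: a ray, as slopes to the right and down, at radius r is drawn at 1 + k1 r^2 times it, then the intrinsics apply), "rvec" (rotation vector, rad) and "tvec" (3), from world to camera coordinates, as OpenCV has them; the wrist camera has in their place "T_tool_cam" (4x4, takes a point from camera to tool coordinates, whose origin is the TCP and whose axes are the flange's). Camera axes: x right, y down, z forward; pixel columns grow to the right and rows downward; lengths in mm; the calibration is good to about 2 mm. A picture is of the moment at which its call begins: read the wrist's pose just before it. camera_params takes no time and is no camera call.
- env.hand_in(): hands the job in; it is judged then, once.
The state is a dict: "t": time; "qpos": joint angles; "dq": joint speeds; "tau": joint torques, N m; "tcp_pos": TCP position; "eef_rot": TCP orientation; "ft_force": force on the tool from outside, world axes, zero at the start; "wrist_torque": the same for the moment, N m; "gripper_width": finger opening in mm; "gripper_force": force on a finger pad.
Only numpy, scipy, OpenCV 4.12 (cv2) and the standard library are available. Lean on these libraries where they do the work, as an engineer would, in place of code of your own. Each camera call takes 0.05 s, during which the arm holds its last target. There are 200 camera calls.

## Working session

There is one attempt and no reset: what is moved stays moved. The work goes in short steps, Python scripts to look and compute and a tool call to move; the robot and the scene stay as the last step left them, time stands still between calls to the robot, and variables do not carry over. Pictures are saved under pics/ and viewed, at most 10 in all, crops included, and the job is handed in when it is done.

Besides the shell and the picture viewer there is one more tool, called after "Emit:" by a JSON object that holds its "api" and its "payload". servo_tool: Moves the arm, as the interface text tells. Its arguments: {"type":"object","properties":{"steps":{"type":"array","items":{"type":"object","properties":{"grip":{"type":"number"},"x":{"type":"number","minimum":-1,"maximum":1},"y":{"type":"number","minimum":-1,"maximum":1},"z":{"type":"number","minimum":-1,"maximum":1},"twist":{"type":"number","minimum":-1,"maximum":1}}}},"force":{"type":"number"}},"required":["steps"]}

View pics/a.png

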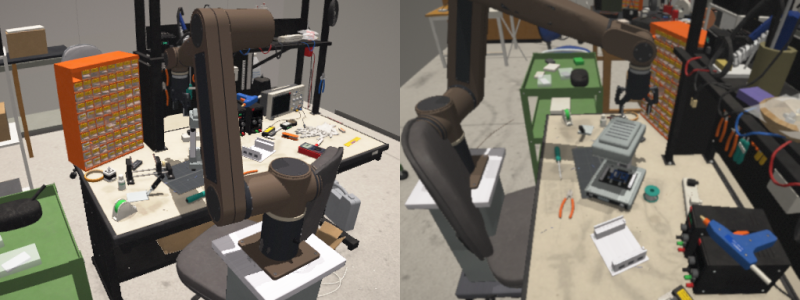

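View pics/s.png

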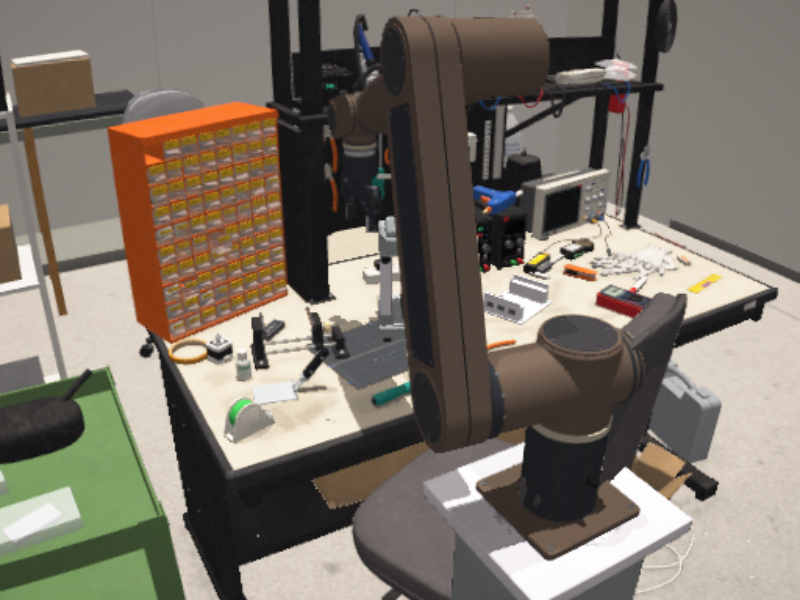

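I see the station around (615,180) in the right half, the white rack at (620,245), red nippers at (567,207), and the lifter at (290,385) in the scene view. I'll look at the side view in detail, and at the wrist view.

```bash
python3 - <<'E'
from h import *
im=np.load('side0.npz')['im']; 
a=cv2.resize(im[80:380,130:400],(540,600),interpolation=cv2.INTER_CUBIC)
cv2.imwrite('pics/side.png',a[:,:,::-1])
d=np.load('scene0.npz');b=cv2.resize(d['im'][190:290,90:290],(800,400),interpolation=cv2.INTER_CUBIC)
cv2.imwrite('pics/sc.png',b[:,:,::-1])
E
```

```text
(no output)
```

View pics/side.png

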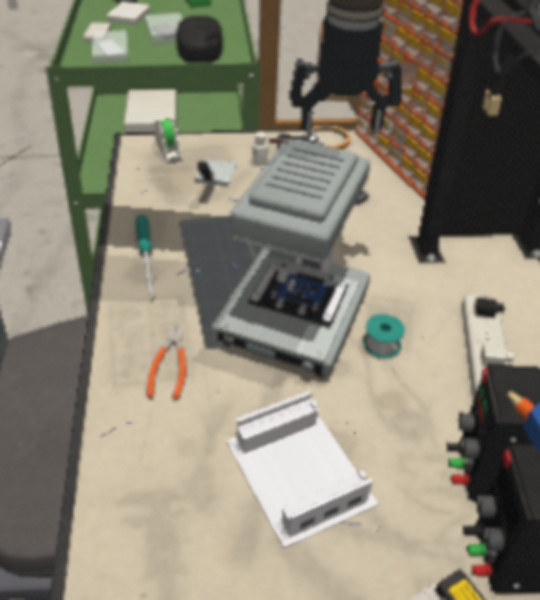

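View pics/sc.png

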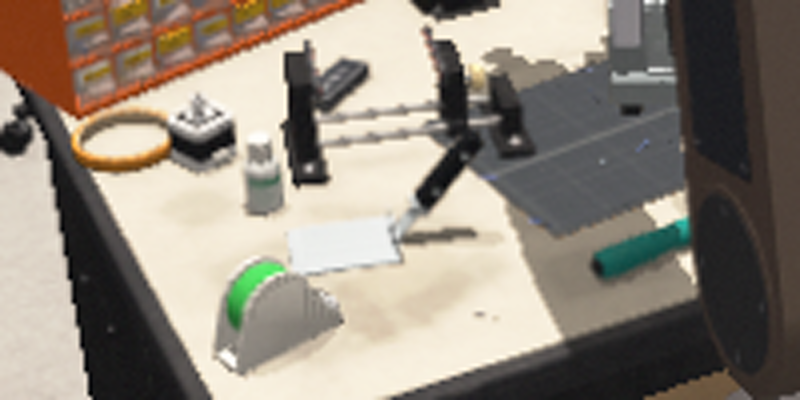

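The side crop shows the station base corners at (218,335), (325,372), (370,270), the spool at (383,335), the nippers at (170,365) and the rack's lips at (275,420)/(327,500). The scene crop shows the lifter blade at (345,243) with its handle rising to (465,150), the bottle at (263,175), and the tip toward the left. Next I'll build a metric top view from both depth images.

```bash
python3 - <<'E'
from h import *
res={}
out=np.zeros((600,800,3),np.uint8); zb=np.full((600,800),-99.)
# map: col = (450 - y) -> y from +500..-500 => 0.8px/mm ; row = (1000-x)*0.8
for n in ['scene','side']:
    d=np.load(n+'0.npz'); P=cloud(cam(n),d['D']); res[n]=P
    m=np.isfinite(P[...,2])&(P[...,2]>-10)&(P[...,2]<260)&(P[...,0]>250)&(P[...,0]<1000)&(abs(P[...,1])<500)
    q=P[m]; c=d['im'][m]; o=np.argsort(q[:,2]); q=q[o];c=c[o]
    u=((500-q[:,1])*.8).astype(int); v=((1000-q[:,0])*.8).astype(int)
    for i in range(len(q)):
        if q[i,2]>=zb[v[i],u[i]]-5:
            zb[v[i],u[i]]=q[i,2]; out[max(0,v[i]-1):v[i]+1,max(0,u[i]-1):u[i]+1]=c[i]
cv2.imwrite('pics/top.png',out[:,:,::-1])
for n in res:
    P=res[n]; z=P[...,2]; print(n,'bench z',np.nanmedian(z[(abs(z)<10)&(P[...,0]>400)&(P[...,0]<800)&(abs(P[...,1])<450)]))
np.savez('clouds.npz',**res)
P=res['side']; rg=(P[...,0]>300)&(P[...,0]<1000)&(abs(P[...,1])<480)
h=np.histogram(P[rg][:,2],bins=np.arange(-4,250,4)); print([(int(a),int(b)) for a,b in zip(h[1],h[0]) if b>15])
E
```

```text
scene bench z 0.7826811596351035
side bench z 1.4949749744932888
[(-4, 6474), (0, 23711), (4, 2803), (8, 505), (12, 372), (16, 259), (20, 350), (24, 400), (28, 603), (32, 726), (36, 761), (40, 677), (44, 1310), (48, 676), (52, 611), (56, 322), (60, 446), (64, 205), (68, 186), (72, 120), (76, 118), (80, 155), (84, 205), (88, 247), (92, 131), (96, 139), (100, 104), (104, 129), (108, 215), (112, 241), (116, 242), (120, 241), (124, 280), (128, 299), (132, 309), (136, 321), (140, 333), (144, 315), (148, 316), (152, 1647), (156, 1632), (160, 263), (164, 262), (168, 313), (172, 315), (176, 394), (180, 343), (184, 654), (188, 358), (192, 280), (196, 338), (200, 317), (204, 303), (208, 315), (212, 315), (216, 343), (220, 321), (224, 339), (228, 317), (232, 372), (236, 796), (240, 272), (244, 312)]
```

View pics/top.png

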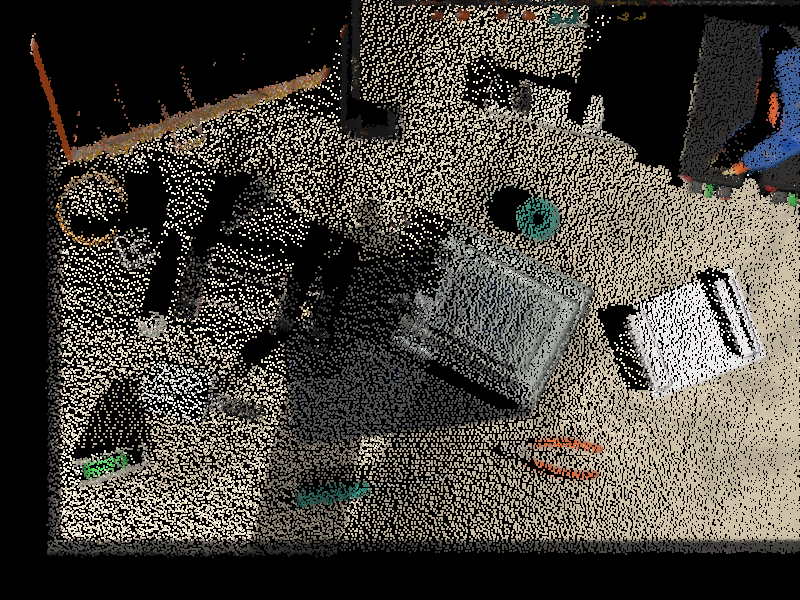

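The top view (up = +x, left = +y, 0.8 px/mm) shows three things:
- **Station:** front edge from (530,410) to (592,290), so its x axis is at about 63° yaw.
- **Rack:** around (690,335), yaw about 29°.
- **Lifter:** blade at (180,390), handle toward (238,405).

First move: go toward the lifter, staying high.

Emit:
{"api": "servo_tool", "payload": {"steps": [{"x":0.4,"y":-0.3,"z":-0.2,"grip":1},{"x":0.8,"y":-0.6,"z":-0.4,"grip":1},{"x":1,"y":-1,"z":-0.6,"grip":1},{"x":1,"y":-1,"z":-0.6,"grip":1}]}}

```text
$.steps[0]: bad value
```

Emit:
{"api": "servo_tool", "payload": {"steps": [{"x":0.4,"y":-0.3,"grip":1},{"x":0.8,"y":-0.6,"grip":1},{"x":1,"y":-0.7,"grip":1},{"x":1,"y":-0.7,"grip":1},{"x":1,"y":-0.7,"grip":1}]}}

```text
$.steps[0]: bad value
```

```bash
python3 - <<'E'
from h import *
s=env.state();print(s['t'],s['tcp_pos'].round(1),s['qpos'].round(1))
for n in ['wrist','scene','side']:
    c=cam(n); im,D=vision.read_camera(n); np.savez(f'{n}1.npz',im=im,D=D,R=c[2],o=c[3])
d=np.load('wrist1.npz');c=cam('wrist')
a=np.hstack([d['im'],np.load('side1.npz')['im']])
cv2.imwrite('pics/w1.png',cv2.resize(a,(800,300),interpolation=cv2.INTER_AREA)[:,:,::-1])
P=cloud(c,d['D']); print(c[3].round(), np.nanmedian(P[...,2]))
# lifter: bright low-saturation blade, height 0..8 and dark handle z>20
h=cv2.cvtColor(d['im'],cv2.COLOR_RGB2HSV); z=P[...,2]
reg=(abs(P[...,0]-510)<130)&(abs(P[...,1]-240)<130)
hm=reg&(z>18)&(z<110)
print('tall',hm.sum())
lab=cv2.connectedComponentsWithStats(hm.astype(np.uint8))
for i in range(1,lab[0]):
    if lab[2][i,4]>60:
        m=lab[1]==i; q=P[m]; print(lab[2][i],np.nanmean(q,0).round(),q.min(0).round(),q.max(0).round(),d['im'][m].mean(0).round())
E
```

```text
0.15 [6.744e+02 1.000e-01 1.915e+02] [-8.6 16.4 90.4 -0.  73.3 -8.6]
[675.  74. 374.] 3.550590280655399
tall 2686
[45  0 23  6 90] [488. 170.  80.] [478. 167.  72.] [494. 173.  84.] [46. 43. 39.]
[ 154    0   70   75 2449] [614. 138.  70.] [582. 110.  19.] [640. 189.  90.] [86. 80. 73.]
[  9  60  15  17 147] [385. 118.  21.] [380. 110.  18.] [391. 128.  25.] [29. 80. 71.]
```

View pics/w1.png

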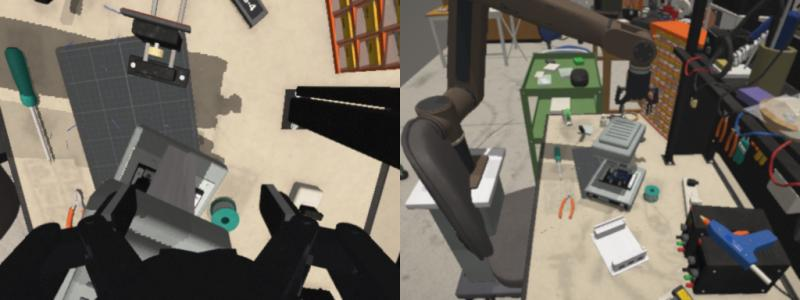

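The rows were refused: every key seems to be needed, including twist. The picture shows nothing new, since the arm hasn't moved. Retrying.

Emit:
{"api": "servo_tool", "payload": {"steps": [{"x":0.4,"y":-0.3,"z":-0.2,"twist":0,"grip":1},{"x":0.8,"y":-0.6,"z":-0.4,"twist":0,"grip":1},{"x":1,"y":-1,"z":-0.6,"twist":0,"grip":1},{"x":1,"y":-1,"z":-0.6,"twist":0,"grip":1}]}}

```text
t: 0.7
tcp_pos: [573.3, 102.8, 256.3]
eef_rot: [[-0.004, 1.0, 0.004], [1.0, 0.004, 0.001], [0.001, 0.004, -1.0]]
ft_force: [0.6, -0.3, 0.2]
gripper_width: 85.3
gripper_force: 0.0
```

Emit:
{"api": "servo_tool", "payload": {"steps": [{"x":0.4,"y":-0.3,"z":0,"twist":0,"grip":1},{"x":0.8,"y":-0.6,"z":0,"twist":0,"grip":1},{"x":1,"y":-0.7,"z":0,"twist":0,"grip":1},{"x":1,"y":-0.7,"z":0,"twist":0,"grip":1}]}}

```text
t: 1.1
tcp_pos: [503.7, 202.0, 252.6]
eef_rot: [[-0.004, 1.0, 0.0], [1.0, 0.004, 0.0], [0.0, 0.0, -1.0]]
ft_force: [-0.0, -0.1, -0.0]
gripper_width: 85.2
gripper_force: 0.0
```

```bash
python3 - <<'E'
from h import *
s=env.state();print(s['t'],s['tcp_pos'].round(1),s['qpos'].round(1)); print(s['eef_rot'].round(3))
for n in ['wrist','scene','side']:
    c=cam(n); im,D=vision.read_camera(n); np.savez(f'{n}1.npz',im=im,D=D,R=c[2],o=c[3])
    if n=='wrist': cw=c
def fit(c,P,m,nm):
    q=P[m]; q=q[np.isfinite(q[:,2])]; r=cv2.minAreaRect(q[:,:2].astype(np.float32)); print(nm,len(q),'z',np.median(q[:,2]).round(1),'rect',np.round(r[0],1),np.round(r[1],1),round(r[2],1))
for n in ['wrist','scene','side']:
    d=np.load(n+'1.npz'); c=cw if n=='wrist' else cam(n)
    P=cloud(c,d['D']); z=P[...,2]; h=cv2.cvtColor(d['im'],cv2.COLOR_RGB2HSV)
    reg=(abs(P[...,0]-510)<110)&(abs(P[...,1]-250)<110)
    print(n,'bench',np.nanmedian(z[reg&(abs(z)<10)]).round(1))
    bl=reg&(abs(z)<12)&(h[...,1]<40)&(h[...,2]>150); hd=reg&(z>25)&(z<110)&(h[...,2]<70)
    for nm,m in [('blade',bl),('handle',hd)]:
        L=cv2.connectedComponentsWithStats(m.astype(np.uint8))
        for i in range(1,L[0]):
            if L[2][i,4]>70:
                mm=L[1]==i; fit(c,P,mm,nm)
                if nm=='blade': print('  corners',onz(c,cv2.boxPoints(cv2.minAreaRect(np.argwhere(mm)[:,::-1].astype(np.float32))),2)[:,:2].round(0).tolist())
                else:
                    q=P[mm]; print('  hi',q[q[:,2]>np.nanpercentile(q[:,2],85)].mean(0).round(1),'lo',q[q[:,2]<np.nanpercentile(q[:,2],15)].mean(0).round(1))
a=np.hstack([np.load('wrist1.npz')['im']])
cv2.imwrite('pics/w1.png',a[:,:,::-1])
E
```

```text
1.1 [503.7 202.  252.6] [ 11.1  -2.8 105.1   0.   77.7  10.9]
[[-0.004  1.     0.   ]
 [ 1.     0.004  0.   ]
 [ 0.     0.    -1.   ]]
wrist bench 0.5
blade 293 z 6.3 rect [430.1 331.5] [28.8 30.4] 14.7
  corners [[411.0, 343.0], [439.0, 350.0], [447.0, 321.0], [419.0, 314.0]]
blade 216 z 2.0 rect [545.4 292.8] [17.7 44.1] 9.8
  corners [[534.0, 313.0], [551.0, 313.0], [553.0, 270.0], [535.0, 270.0]]
handle 509 z 68.5 rect [489.3 196.1] [52.9 17.2] 74.3
  hi [485.5 179.3  87.4] lo [495.3 217.8  41.6]
handle 221 z 78.2 rect [599.4 145.5] [15.7 40.9] 68.4
  hi [598.  150.9  86. ] lo [605.5 147.6  29.1]
scene bench 0.6
blade 591 z 0.5 rect [572.6 255.6] [ 95. 209.] 0.4
  corners [[617.0, 358.0], [619.0, 150.0], [520.0, 178.0], [523.0, 374.0]]
blade 198 z -0.6 rect [499.9 170.4] [126.6  60.1] 4.6
  corners [[509.0, 204.0], [578.0, 163.0], [496.0, 101.0], [433.0, 144.0]]
handle 78 z 55.6 rect [595.7 145.9] [16.5 41.8] 69.4
  hi [595.  148.   80.8] lo [595.8 146.3  31.2]
handle 110 z 63.0 rect [484.6 198. ] [48.6 19.6] 83.0
  hi [481.3 180.2  84.1] lo [487.2 216.   38.2]
side bench 1.6
```

View pics/w1.png

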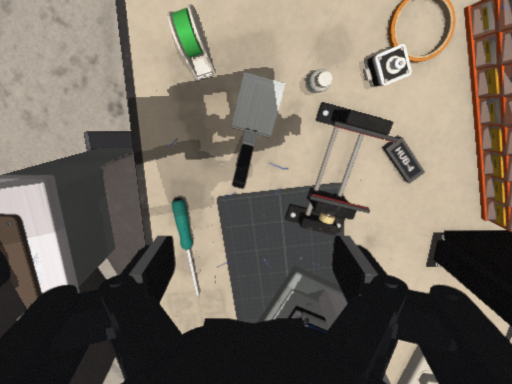

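The wrist view shows the lifter's blade corners near (243,72), (285,80), (272,137), (233,130), the handle end at (240,185), and the bottle at (320,80). I'll refine the lifter pose, and measure the station and rack from the stored views.

```bash
python3 - <<'E'
from h import *
d=np.load('wrist1.npz'); p=vision.camera_params('wrist'); c=(np.array(p['camera_matrix']),p['k1'],d['R'],d['o'])
im=d['im']; g=cv2.cvtColor(im,cv2.COLOR_RGB2GRAY); h=cv2.cvtColor(im,cv2.COLOR_RGB2HSV)
# blade: neutral grey vs tan bench
lab=cv2.cvtColor(im,cv2.COLOR_RGB2LAB).astype(int); neu=(abs(lab[...,2]-128)<6)&(lab[...,0]>70)
m=np.zeros(g.shape,np.uint8); m[60:150,220:300]=neu[60:150,220:300]
L=cv2.connectedComponentsWithStats(cv2.morphologyEx(m,cv2.MORPH_OPEN,np.ones((3,3)))); i=1+np.argmax(L[2][1:,4]); print(L[2][i])
cn=cv2.findContours((L[1]==i).astype(np.uint8),0,1)[0][0][:,0,:]
q=onz(c,cn,2)[:,:2].astype(np.float32); r=cv2.minAreaRect(q); print('blade rect',r)
hm=np.zeros(g.shape,bool); hm[135:195,225:260]=(g<60)[135:195,225:260]
cn=cv2.findContours(hm.astype(np.uint8),0,1)[0]; cn=max(cn,key=len)[:,0,:]; print('handle px',cv2.minAreaRect(cn.astype(np.float32)))
P=cloud(c,d['D']); q=P[hm]; q=q[q[:,2]>30]; q=q[np.isfinite(q[:,2])]
mu=q.mean(0); w=np.linalg.svd(q-mu,full_matrices=0)[2]; print('handle axis',mu.round(1),w[0].round(3),w[2].round(3),'az',np.degrees(np.arctan2(w[0][1],w[0][0])))
# station / rack from side0
d=np.load('side0.npz'); c=cam('side'); P=cloud(c,d['D']); z=P[...,2]; im=d['im']; v=im.max(2)
st=(abs(P[...,0]-590)<130)&(abs(P[...,1]+110)<130)
print('hist station',[(int(b),int(a)) for a,b in zip(*np.histogram(z[st],bins=np.arange(20,300,3))) if a>60])
rk=(abs(P[...,0]-580)<110)&(abs(P[...,1]+365)<110)
print('hist rack',[(int(b),int(a)) for a,b in zip(*np.histogram(z[rk],bins=np.arange(-4,60,2))) if a>20])
for lo,hi,nm in [(3,60,'all'),(33,40,'rail'),(43,52,'lip')]:
    q=P[rk&(z>lo)&(z<hi)][:,:2].astype(np.float32); print(nm,len(q),cv2.minAreaRect(q))
cr=im[190:275,232:332]; cv2.imwrite('pics/st.png',cv2.resize(cr,None,fx=7,fy=7,interpolation=cv2.INTER_CUBIC)[:,:,::-1])
E
```

```text
[ 232   72   52   74 2552]
blade rect ((508.01708984375, 267.2380065917969), (103.737060546875, 64.89481353759766), 76.24900817871094)
handle px ((242.3577423095703, 165.58673095703125), (12.39845085144043, 43.203155517578125), 13.626995086669922)
handle axis [489.8 196.9  67. ] [ 0.165  0.649 -0.742] [0.115 0.735 0.668] az 75.77289365832996
hist station [(26, 64), (32, 107), (35, 96), (38, 107), (41, 361), (44, 624), (47, 725), (50, 105), (53, 303), (56, 133), (59, 206), (62, 210), (65, 61), (209, 66), (212, 67), (215, 65), (218, 63), (221, 64), (224, 64), (227, 70), (230, 78), (233, 106), (236, 504), (239, 173), (245, 76), (248, 153), (251, 1087), (254, 67)]
hist rack [(-4, 53), (-2, 887), (0, 2381), (2, 1463), (4, 1047), (6, 400), (8, 61), (10, 40), (12, 49), (14, 36), (16, 45), (18, 38), (20, 36), (22, 42), (24, 38), (26, 44), (28, 52), (30, 36), (32, 42), (34, 99), (36, 315), (38, 178), (40, 51), (42, 46), (44, 44), (46, 51), (48, 96), (50, 40)]
all 3524 ((580.345947265625, -365.10845947265625), (218.822998046875, 219.7958221435547), 89.7171401977539)
rail 611 ((582.61083984375, -369.0411376953125), (101.32430267333984, 138.52174377441406), 21.372589111328125)
lip 250 ((582.2205810546875, -367.45947265625), (101.1385498046875, 140.93899536132812), 21.259593963623047)
```

View pics/st.png

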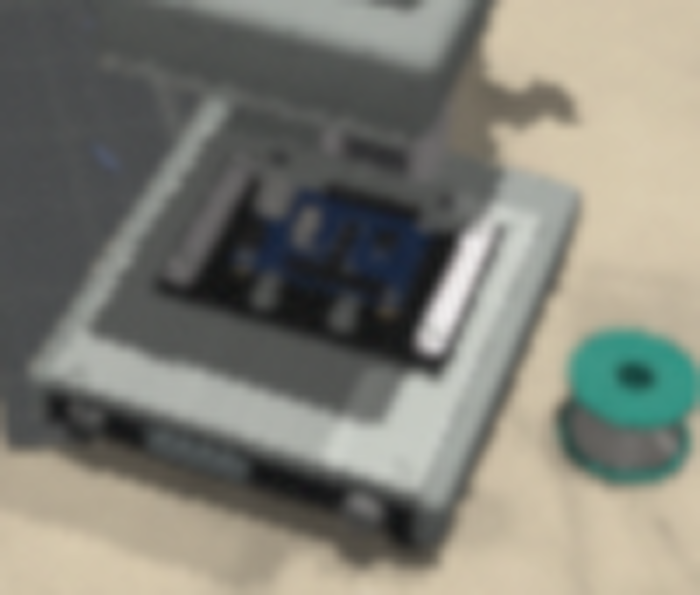

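The crop shows the carrier's front top corners at (160,288) and (435,370), the base's front top corners at (35,378) and (432,500), and the hood's lower front edge from about (105,65) to (435,140). I'll convert those to positions, and meanwhile position for the grasp.

```bash
python3 - <<'E'
from h import *
d=np.load('side0.npz'); c=cam('side'); P=cloud(c,d['D']); z=P[...,2]
def px(l): return (np.array(l,float)+.5)/7-.5+[232,190]
for nm,l,zz in [('carrier front',[(160,288),(435,370)],53),('carrier right side',[(435,370),(503,228)],53),('base front',[(35,378),(432,500)],46),('base right',[(432,500),(580,190)],46),('hood low',[(100,62),(435,142)],196)]:
    q=onz(c,px(l),zz)[:,:2]; e=q[1]-q[0]; print(nm,q.round(1).tolist(),'len',np.linalg.norm(e).round(1),'az',np.degrees(np.arctan2(e[1],e[0])).round(1),'mid',q.mean(0).round(1))
st=(abs(P[...,0]-620)<160)&(abs(P[...,1]+90)<160)
for lo,hi in [(248,258),(190,258),(42,52)]:
    m=(st&(z>lo)&(z<hi)).astype(np.uint8); L=cv2.connectedComponentsWithStats(m); i=1+np.argmax(L[2][1:,4])
    q=P[L[1]==i][:,:2].astype(np.float32); print(lo,hi,len(q),cv2.minAreaRect(q), cv2.boxPoints(cv2.minAreaRect(q)).round().tolist())
E
```

```text
carrier front [[541.8, -128.6], [643.2, -180.4]] len 113.9 az -27.1 mid [ 592.5 -154.5]
carrier right side [[643.2, -180.4], [684.4, -102.3]] len 88.3 az 62.2 mid [ 663.8 -141.4]
base front [[490.8, -168.0], [633.0, -239.2]] len 159.0 az -26.6 mid [ 561.9 -203.6]
base right [[633.0, -239.2], [723.6, -73.3]] len 189.0 az 61.3 mid [ 678.3 -156.3]
hood low [[515.8, -163.8], [625.5, -213.4]] len 120.4 az -24.4 mid [ 570.7 -188.6]
248 258 1285 ((608.9656982421875, -112.20741271972656), (151.1848602294922, 94.98990631103516), 62.475868225097656) [[532.0, -157.0], [616.0, -201.0], [686.0, -67.0], [602.0, -23.0]]
190 258 2864 ((607.04150390625, -116.02085876464844), (189.10299682617188, 123.40575408935547), 62.57280731201172) [[509.0, -172.0], [618.0, -228.0], [705.0, -61.0], [596.0, -4.0]]
42 52 1674 ((605.9210815429688, -118.26847839355469), (196.69578552246094, 169.44558715820312), 62.83905029296875) [[486.0, -167.0], [636.0, -244.0], [726.0, -69.0], [575.0, 8.0]]
```

Emit:
{"api": "servo_tool", "payload": {"steps": [{"x":-0.3,"y":-0.1,"z":0.3,"twist":0.25,"grip":1},{"x":-0.3,"y":-0.19,"z":0.6,"twist":0.47,"grip":1},{"x":-0.3,"y":-0.19,"z":0.9,"twist":0.47,"grip":1},{"x":-0.3,"y":-0.19,"z":0.9,"twist":0.47,"grip":1},{"x":-0.3,"y":-0.19,"z":0.9,"twist":0.47,"grip":1}]}}

```text
t: 1.75
tcp_pos: [486.6, 169.1, 162.7]
eef_rot: [[0.245, 0.97, -0.001], [0.97, -0.245, -0.0], [-0.0, -0.001, -1.0]]
ft_force: [1.1, 0.8, 0.9]
gripper_width: 85.2
gripper_force: 0.0
```

Station: centre (606,-118), yaw 62.7°, plate at about z 46, hood front at station x ≈ -89, carrier front at x ≈ -39. The rack is at (582,-368), yaw 21.3°.

The interface can't tilt the tool. So I'll grip the handle high and far back, to reach as deep as possible with an upright gripper.

Emit:
{"api": "servo_tool", "payload": {"steps": [{"x":0.03,"y":-0.03,"z":0.4,"twist":0,"grip":1},{"x":0.03,"y":-0.03,"z":0.7,"twist":0,"grip":1},{"x":0.03,"y":-0.03,"z":0.9,"twist":0,"grip":1},{"x":0.03,"y":-0.03,"z":1,"twist":0,"grip":1},{"x":0.03,"y":-0.03,"z":1,"twist":0,"grip":0.4},{"x":0.03,"y":-0.03,"z":1,"twist":0,"grip":0},{"x":0.03,"y":-0.03,"z":1,"twist":0,"grip":0},{"x":0.03,"y":-0.03,"z":1,"twist":0,"grip":0},{"x":0.03,"y":-0.03,"z":1,"twist":0,"grip":0},{"x":0.03,"y":-0.03,"z":1,"twist":0,"grip":0},{"x":0.03,"y":-0.03,"z":1,"twist":0,"grip":0}], "force": 110}}

```text
t: 2.85
tcp_pos: [483.8, 173.7, 62.8]
eef_rot: [[0.244, 0.97, 0.0], [0.97, -0.244, 0.0], [0.0, 0.0, -1.0]]
ft_force: [-0.1, 1.0, -0.9]
gripper_width: -0.1
gripper_force: 0.0
```

The fingers shut on nothing, because the grip was too near the handle's end. I'll open, back up a little and measure again.

Emit:
{"api": "servo_tool", "payload": {"steps": [{"x":0,"y":0,"z":0,"twist":0,"grip":1},{"x":0,"y":0,"z":0,"twist":0,"grip":1},{"x":0,"y":0,"z":0,"twist":0,"grip":1},{"x":0,"y":0,"z":0,"twist":0,"grip":1},{"x":0,"y":0,"z":0,"twist":0,"grip":1},{"x":0,"y":0,"z":-0.5,"twist":0,"grip":1},{"x":0,"y":0,"z":-1,"twist":0,"grip":1},{"x":0,"y":0,"z":-1,"twist":0,"grip":1},{"x":0,"y":0,"z":-1,"twist":0,"grip":1}]}}

```text
t: 3.75
tcp_pos: [485.0, 173.9, 164.6]
eef_rot: [[0.244, 0.97, 0.004], [0.97, -0.244, 0.001], [0.002, 0.004, -1.0]]
ft_force: [-0.5, 0.1, -1.3]
gripper_width: 85.5
gripper_force: 0.0
```

```bash
cat > lift.py <<'E'
from h import *
def meas(tag):
    c=cam('wrist'); im,D=vision.read_camera('wrist'); np.savez(tag+'.npz',im=im,D=D,R=c[2],o=c[3])
    P=cloud(c,D); g=cv2.cvtColor(im,cv2.COLOR_RGB2GRAY); s=env.state(); t=s['tcp_pos']
    m=((g<75)&(P[...,2]>25)&(P[...,2]<100)&(np.hypot(P[...,0]-t[0],P[...,1]-t[1])<110)).astype(np.uint8)
    L=cv2.connectedComponentsWithStats(m)
    for i in range(1,L[0]):
        if L[2][i,4]<150: continue
        q=P[L[1]==i]; mu=q.mean(0); w=np.linalg.svd(q-mu,full_matrices=0)[2]; a=w[0]*np.sign(-w[0][2]); n=w[2]*np.sign(w[2][2])
        print(L[2][i],'mu',mu.round(1),'axis',a.round(3),'n',n.round(2),'az',np.degrees(np.arctan2(a[1],a[0])).round(1),'z',np.nanpercentile(q[:,2],[2,98]).round(1),
          'grip', (lambda p: (p-a*(65-p[2])/abs(a[2])))(mu-8*n).round(1), 'extent',np.percentile((q-mu)@a,[1,99]).round(1))
if __name__=='__main__':
    s=env.state(); print(s['t'],s['tcp_pos'].round(1)); meas(sys.argv[1])
E
python3 lift.py w2; python3 - <<'E'
from h import *
d=np.load('w2.npz');cv2.imwrite('pics/w2.png',d['im'][:,:,::-1])
E
```

```text
3.75 [485.  173.9 164.6]
[243 129  18  58 944] mu [489.8 196.1  67.4] axis [ 0.172  0.654 -0.737] n [0.15 0.72 0.68] az 75.3 z [38.1 88.8] grip [487.9 187.7  65. ] extent [-29.4  41. ]
```

View pics/w2.png

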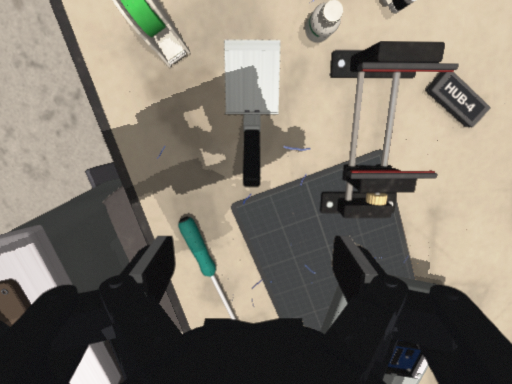

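The lifter hasn't moved: grip at (488,188), yaw 75.5°, and the handle at image (252,158) is centred between the fingers. I'll grip a little further forward and lower.

Emit:
{"api": "servo_tool", "payload": {"steps": [{"x":0.04,"y":0,"z":0.4,"twist":0,"grip":1},{"x":0.04,"y":0,"z":0.8,"twist":0,"grip":1},{"x":0.04,"y":0,"z":1,"twist":0,"grip":1},{"x":0.04,"y":0,"z":1,"twist":0,"grip":1}]}}

```text
t: 4.2
tcp_pos: [479.6, 176.7, 56.5]
eef_rot: [[0.244, 0.97, -0.013], [0.97, -0.244, -0.002], [-0.005, -0.012, -1.0]]
ft_force: [0.1, 0.3, -0.7]
gripper_width: 85.1
gripper_force: 0.0
```

Emit:
{"api": "servo_tool", "payload": {"steps": [{"x":0,"y":0,"z":0.08,"twist":0,"grip":0.4},{"x":0,"y":0,"z":0.08,"twist":0,"grip":0},{"x":0,"y":0,"z":0.08,"twist":0,"grip":0},{"x":0,"y":0,"z":0.08,"twist":0,"grip":0},{"x":0,"y":0,"z":0.08,"twist":0,"grip":0},{"x":0,"y":0,"z":0.08,"twist":0,"grip":0},{"x":0,"y":0,"z":0.08,"twist":0,"grip":0}], "force": 110}}

```text
t: 4.9
tcp_pos: [484.9, 177.6, 54.9]
eef_rot: [[0.244, 0.97, 0.001], [0.97, -0.244, 0.0], [0.0, 0.001, -1.0]]
ft_force: [-0.5, -0.4, 0.2]
gripper_width: 0.0
gripper_force: 0.0
```

Again nothing gripped. I'll check numerically where the closed fingers and the handle lie in the tool frame.

```bash
python3 - <<'E'
from h import *
s=env.state(); c=cam('wrist'); im,D=vision.read_camera('wrist'); np.savez('w3.npz',im=im,D=D,R=c[2],o=c[3])
P=cloud(c,D); E=s['eef_rot']; T=(P-s['tcp_pos'])@E   # tool coords
print(s['tcp_pos'].round(1),s['gripper_width'])
g=im.max(2)
m=np.isfinite(T[...,2])&(abs(T[...,1])<60)&(abs(T[...,0])<140)&(T[...,2]>-120)&(T[...,2]<60)
# ascii map in tool x (rows) vs tool y (cols): min tool z (highest thing)
xs=np.arange(-60,140,8); ys=np.arange(-60,60,8)
for x in xs[::-1]:
    row=[]
    for y in ys:
        k=m&(T[...,0]>=x)&(T[...,0]<x+8)&(T[...,1]>=y)&(T[...,1]<y+8)
        row.append('%5d'%np.percentile(T[...,2][k],5) if k.sum()>3 else '    .')
    print('%5d'%x,''.join(row))
v,u=np.where((T[...,2]<-5)&m); print('rows',v.min(),v.max(),'cols',u.min(),u.max())
E
python3 lift.py w4
```

```text
[484.9 177.6  54.9] 0.028646933881217897
  132    53   53   53   52   51   51   51   51   51   51   51   52   53   53   53
  124    53   53   53   51   51   51   51   51   51   51   51   51   53   53   53
  116    53   53   53   51   51   51   51   51   51   51   51   51   53   53   53
  108    53   53   53   51   51   51   51   51   51   51   51   51   53   53   53
  100    53   53   53   52   51   51   51   51   51   51   51   51   53   53   53
   92    53   53   53   51   51   51   51   51   51   51   51   51   53   53   53
   84    53   53   53   51   51   51   51   51   51   51   51   51   53   53   53
   76    53   53   53   51   51   51   51   51   51   51   51   51   53   53   53
   68    53   53   53   51   51   51   51   51   51   51   51   51   53   53   53
   60    53   53   53   42   42   41   42   42   42   42   42   43   53   53   53
   52    53   53   53   53   53   53   35   35   35   53   53   53   53   53   53
   44    53   53   53   53   53   53   17   16   16   53   53   53   53   53   53
   36    53   53   53   53   53   53    7    6    6   53   53   53   53   5
[... 668 characters left out ...]
    53   53   53   53   53   53    .    .    .   53   52   51   51   51   51
  -44    53   53   53   53   53   53    .    .    .   51   51   51   51   50   50
  -52    53   53   53   53   53    .    .    .    .    .   51   51   51   51   50
  -60    53   53   53   53   51    .    .    .    .    .   51   51   51   51   51
rows 178 376 cols 52 456
4.95 [484.9 177.6  54.9]
[ 239  146   29   88 2099] mu [490.6 199.7  64.4] axis [ 0.157  0.607 -0.779] n [0.16 0.76 0.63] az 75.5 z [38.4 86.9] grip [488.2 189.3  65. ] extent [-34.1  35.4]
[404 214  30  16 225] mu [585.5 159.   82.4] axis [-0.694 -0.06  -0.717] n [-0.15  0.99  0.07] az -175.0 z [75.  87.2] grip [570.5 149.7  65. ] extent [-7.5  7.9]
```

The handle lies squarely between the closed fingers according to the depth image, yet the width reads 0. I'll lift slightly to see what happens.

Emit:
{"api": "servo_tool", "payload": {"steps": [{"x":0,"y":0,"z":-0.15,"twist":0,"grip":0},{"x":0,"y":0,"z":-0.3,"twist":0,"grip":0},{"x":0,"y":0,"z":-0.3,"twist":0,"grip":0},{"x":0,"y":0,"z":-0.3,"twist":0,"grip":0}], "force": 110}}

```text
t: 5.4
tcp_pos: [484.9, 177.6, 84.6]
eef_rot: [[0.244, 0.97, 0.0], [0.97, -0.244, 0.0], [0.0, 0.0, -1.0]]
ft_force: [-0.1, 0.2, 0.2]
gripper_width: 0.1
gripper_force: 0.0
```

```bash
python3 - <<'E'
from h import *
s=env.state(); c=cam('wrist'); im,D=vision.read_camera('wrist'); np.savez('w5.npz',im=im,D=D,R=c[2],o=c[3])
P=cloud(c,D); T=(P-s['tcp_pos'])@s['eef_rot']
print(s['tcp_pos'].round(1),s['gripper_width'],s['ft_force'].round(1),s['wrist_torque'].round(2))
for nm in ['w3','w5']:
    d=np.load(nm+'.npz'); P=cloud((c[0],c[1],d['R'],d['o']),d['D']); tcp=s['tcp_pos'] if nm=='w5' else np.array([484.9,177.6,54.9]); T=(P-tcp)@s['eef_rot']
    print(nm)
    for x in np.arange(-20,150,10):
        k=(abs(T[...,1])<5)&(T[...,0]>=x)&(T[...,0]<x+10)&(P[...,2]<120)
        print(x, np.round(np.percentile(P[...,2][k],[5,50,95]),1) if k.sum()>3 else '.',end=' ')
    print()
a=np.hstack([np.load('w3.npz')['im'][80:384,100:400],im[80:384,100:400]]); cv2.imwrite('pics/w5.png',a[:,:,::-1])
E
```

```text
[484.9 177.6  84.6] 0.09779328219958251 [-0.1  0.2  0.2] [-0.07 -0.02  0.01]
w3
-20 . -10 . 0 [ 79.7  83.4 114.5] 10 [ 68.9  98.4 118. ] 20 [56.6 62.  67.4] 30 [44.8 50.3 55.5] 40 [22.9 37.1 43.6] 50 [10.7 16.2 21.4] 60 [ 1.4  4.7 12.8] 70 [1.2 2.5 3.6] 80 [1.2 2.3 3.5] 90 [1.1 2.3 3.2] 100 [1.1 2.3 3.5] 110 [1.  2.2 3.5] 120 [1.  2.4 3.6] 130 [0.8 2.2 3.3] 140 [-1.   0.6  2.2] 
w5
-20 . -10 [82.1 85.2 88.2] 0 [80.4 85.2 88.9] 10 [68.6 74.4 79.4] 20 [56.3 62.5 67.8] 30 [44.3 50.  55.8] 40 [22.8 36.6 43.4] 50 [10.7 16.4 21.4] 60 [ 1.7  5.6 12.8] 70 [1.2 2.3 3.3] 80 [1.2 2.4 3.5] 90 [1.2 2.3 3.6] 100 [1.1 2.3 3.4] 110 [1.2 2.2 3.3] 120 [0.8 2.3 3.3] 130 [0.9 1.9 3.2] 140 [-0.6  0.7  2.3]
```

View pics/w5.png

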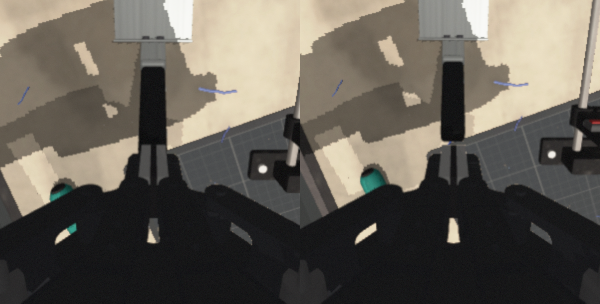

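The left half shows the shut fingers at (152,165), just short of the handle end at (152,150). So the fingers close behind the handle. I'll measure where the shut fingertips actually are in the tool frame.

```bash
python3 - <<'E'
from h import *
c=cam('wrist'); s=env.state(); p=vision.camera_params('wrist'); print(np.array(p['T_tool_cam']).round(3).tolist(), c[0][0,0],c[0][:2,2],c[1])
E=s['eef_rot']
for nm,tcp in [('w3',[484.9,177.6,54.9]),('w5',s['tcp_pos'])]:
    d=np.load(nm+'.npz'); P=cloud((c[0],c[1],d['R'],d['o']),d['D']); T=(P-np.array(tcp))@E
    print(nm)
    for v in range(205,300,6): print(v,[(T[v,u].round(0).astype(int).tolist(),int(d['im'][v,u].max())) for u in (241,252,263)])
print('TCP px',proj(c,s['tcp_pos']), 'grasp px',proj(c,s['tcp_pos']+E@[0,0,-19.]))
E
```

```text
[[0.001, -0.956, -0.292, 74.066], [1.0, 0.001, 0.001, 0.503], [-0.0, -0.292, 0.956, -181.58], [0.0, 0.0, 0.0, 1.0]] 270.4853583325487 [253.09065841 188.16943088] -0.016815986152137412
w3
205 [([14, -7, -20], 22), ([14, 0, -21], 19), ([14, 7, -22], 20)]
211 [([11, -7, -24], 14), ([11, 0, -24], 21), ([11, 7, -23], 19)]
217 [([8, -7, -26], 18), ([8, 0, -26], 16), ([8, 7, -28], 16)]
223 [([6, -7, -30], 15), ([5, 0, -30], 13), ([6, 7, -30], 23)]
229 [([2, -7, -32], 58), ([10, 0, -48], 18), ([10, 6, -49], 86)]
235 [([11, -6, -56], 72), ([10, 0, -55], 23), ([10, 6, -55], 83)]
241 [([10, -5, -61], 79), ([10, 0, -62], 22), ([11, 5, -63], 80)]
247 [([11, -5, -68], 80), ([11, 0, -68], 18), ([11, 5, -69], 79)]
253 [([10, -5, -73], 81), ([10, 0, -73], 22), ([10, 5, -73], 81)]
259 [([11, -5, -79], 21), ([9, 0, -76], 26), ([11, 5, -80], 28)]
265 [([12, -4, -85], 22), ([6, 0, -76], 26), ([12, 5, -85], 21)]
271 [([11, -4, -89], 24), ([3, 0, -76], 25), ([11, 4, -89], 23)]
277 [([11, -4, -93], 20), ([0, 0, -76], 26), ([11, 4, -93], 21)]
283 [([11, -4, -96], 22), ([-3, 0, -78], 24), ([11, 4, -97], 22)]

[... 554 characters left out ...]
-63], 19), ([11, 6, -63], 80)]
247 [([11, -5, -69], 81), ([11, 1, -69], 20), ([10, 6, -68], 80)]
253 [([11, -4, -74], 81), ([11, 1, -74], 21), ([11, 5, -74], 80)]
259 [([12, -4, -81], 21), ([10, 1, -78], 26), ([12, 5, -81], 27)]
265 [([11, -4, -84], 25), ([6, 1, -77], 20), ([12, 5, -85], 25)]
271 [([11, -4, -89], 24), ([4, 1, -78], 24), ([12, 5, -89], 26)]
277 [([12, -4, -94], 22), ([0, 1, -77], 25), ([12, 5, -94], 22)]
283 [([12, -3, -97], 26), ([-4, 1, -76], 26), ([12, 5, -97], 24)]
289 [([17, -3, -108], 21), ([-6, 1, -77], 24), ([11, 5, -99], 24)]
295 [([14, -3, -107], 23), ([-10, 1, -77], 26), ([9, 5, -101], 22)]
TCP px [[252.18080721 212.81877097]] grasp px [[252.09463712 223.81570563]]
```

The shut fingertips appear at tool z ≈ -47, so the real tips are about 47 mm above the reported TCP. That explains the misses. I'll cross-check with the fixed cameras.

```bash
python3 - <<'E'
from h import *
s=env.state(); t=s['tcp_pos']; print(s['t'],t.round(1))
for n in ['scene','side']:
    c=cam(n); im,D=vision.read_camera(n); P=cloud(c,D)
    k=(np.hypot(P[...,0]-t[0],P[...,1]-t[1])<32)&(P[...,2]>40)&(P[...,2]<230)
    print(n,k.sum())
    for lo in range(40,220,10):
        kk=k&(P[...,2]>=lo)&(P[...,2]<lo+10)
        if kk.sum(): q=P[kk]; print(lo,kk.sum(),(q.mean(0)-t).round(0),im[kk].mean(0).round(0),end=' | ')
    print()
E
```

```text
5.45 [484.3 177.5  84. ]
scene 313
40 8 [ -1.  27. -38.] [61. 59. 56.] | 50 22 [ -0.  24. -28.] [42. 40. 39.] | 60 25 [ -2.  18. -19.] [47. 45. 44.] | 70 28 [-3. 10. -9.] [49. 49. 47.] | 80 24 [-3.  4. -0.] [30. 29. 29.] | 120 12 [-4.  4. 42.] [117. 113. 108.] | 130 23 [-8.  4. 51.] [62. 61. 63.] | 140 22 [-9.  4. 61.] [58. 58. 60.] | 150 21 [-10.   4.  70.] [52. 52. 53.] | 160 9 [-10.   9.  83.] [86. 81. 76.] | 170 14 [-13.  10.  90.] [62. 60. 57.] | 180 6 [-11.  17. 102.] [60. 57. 56.] | 190 18 [ -5.  13. 111.] [49. 47. 47.] | 200 21 [-12.  11. 121.] [44. 43. 44.] | 210 24 [-17.   9. 131.] [44. 44. 44.] | 
side 440
40 7 [  7.  21. -39.] [48. 48. 48.] | 50 7 [  8.  14. -30.] [33. 34. 34.] | 60 9 [  4.   5. -18.] [44. 45. 43.] | 70 7 [ 3. -2. -9.] [49. 49. 46.] | 80 23 [-1. -3.  1.] [69. 66. 61.] | 120 6 [-1. -8. 43.] [119. 113. 102.] | 130 22 [-2. -8. 51.] [97. 93. 85.] | 140 23 [-2. -8. 61.] [70. 69. 66.] | 150 25 [ 0. -7. 71.] [58. 61. 56.] | 160 22 [-3. -9. 81.] [49. 56. 46.] | 170 64 [-1. -7. 91.] [33. 37. 34.] | 180 42 [ -5.  -5. 100.] [33. 36. 33.] | 190 29 [ -5. -13. 111.] [28. 30. 30.] | 200 42 [ -2. -14. 121.] [35. 40. 35.] | 210 51 [ -1. -13. 131.] [32. 35. 33.] |
```

Confirmed by both cameras: the real tips are about 45 mm above the reported TCP, so the pads' centre is about 62 mm above it. Opening and going down properly.

Emit:
{"api": "servo_tool", "payload": {"steps": [{"x":0,"y":0,"z":0,"twist":0,"grip":1},{"x":0,"y":0,"z":0,"twist":0,"grip":1},{"x":0,"y":0,"z":0,"twist":0,"grip":1},{"x":0,"y":0,"z":0,"twist":0,"grip":1},{"x":-0.05,"y":0,"z":0.3,"twist":0,"grip":1},{"x":-0.05,"y":0,"z":0.6,"twist":0,"grip":1},{"x":-0.05,"y":0,"z":0.7,"twist":0,"grip":1},{"x":-0.05,"y":0,"z":0.7,"twist":0,"grip":1},{"x":-0.05,"y":0,"z":0.7,"twist":0,"grip":0.3},{"x":-0.05,"y":0,"z":0.7,"twist":0,"grip":0},{"x":-0.05,"y":0,"z":0.7,"twist":0,"grip":0},{"x":-0.05,"y":0,"z":0.7,"twist":0,"grip":0},{"x":-0.05,"y":0,"z":0.7,"twist":0,"grip":0},{"x":-0.05,"y":0,"z":0.7,"twist":0,"grip":0}], "force": 110}}

```text
t: 6.95
tcp_pos: [484.0, 172.6, 15.4]
eef_rot: [[0.243, 0.97, 0.001], [0.97, -0.243, -0.0], [0.0, 0.001, -1.0]]
ft_force: [-1.7, -1.1, 3.0]
gripper_width: 16.0
gripper_force: 107.1
```

Gripped, width 16 mm at 107 N. Lifting, then moving around the robot side of the station to its front.

Emit:
{"api": "servo_tool", "payload": {"steps": [{"x":0,"y":0,"z":-0.2,"twist":0,"grip":0},{"x":0,"y":0,"z":-0.5,"twist":0,"grip":0},{"x":-0.1,"y":0,"z":-0.8,"twist":0,"grip":0},{"x":-0.4,"y":0,"z":-1,"twist":0,"grip":0},{"x":-0.8,"y":0,"z":-1,"twist":0,"grip":0},{"x":-1,"y":0,"z":-1,"twist":0,"grip":0}]}}

```text
t: 7.55
tcp_pos: [458.6, 73.9, 115.0]
eef_rot: [[0.244, 0.97, 0.001], [0.97, -0.244, -0.001], [-0.001, 0.001, -1.0]]
ft_force: [0.0, 0.4, -1.7]
gripper_width: 16.1
gripper_force: 107.4
```

Emit:
{"api": "servo_tool", "payload": {"steps": [{"x":-0.3,"y":0.03,"z":-0.1,"twist":0.15,"grip":0},{"x":-0.7,"y":0.06,"z":-0.2,"twist":0.3,"grip":0},{"x":-1,"y":0.1,"z":-0.2,"twist":0.44,"grip":0},{"x":-1,"y":0.1,"z":-0.2,"twist":0.44,"grip":0}]}}

```text
t: 7.95
tcp_pos: [444.2, -26.5, 134.7]
eef_rot: [[0.463, 0.886, 0.0], [0.886, -0.463, -0.001], [-0.001, 0.001, -1.0]]
ft_force: [0.1, 0.7, -1.4]
gripper_width: 16.2
gripper_force: 107.5
```

Emit:
{"api": "servo_tool", "payload": {"steps": [{"x":-0.35,"y":0.18,"z":0,"twist":0,"grip":0},{"x":-0.7,"y":0.36,"z":0,"twist":0,"grip":0},{"x":-0.89,"y":0.46,"z":0,"twist":0,"grip":0},{"x":-0.89,"y":0.46,"z":0,"twist":0,"grip":0}]}}

```text
t: 8.35
tcp_pos: [444.5, -125.5, 134.2]
eef_rot: [[0.461, 0.887, -0.001], [0.887, -0.461, -0.0], [-0.0, -0.0, -1.0]]
ft_force: [-0.2, 0.2, -1.9]
gripper_width: 16.1
gripper_force: 107.6
```

Emit:
{"api": "servo_tool", "payload": {"steps": [{"x":-0.35,"y":0.18,"z":0,"twist":0,"grip":0},{"x":-0.7,"y":0.36,"z":0,"twist":0,"grip":0},{"x":-0.89,"y":0.46,"z":0,"twist":0,"grip":0},{"x":-0.89,"y":0.46,"z":0,"twist":0,"grip":0}]}}

```text
t: 8.75
tcp_pos: [444.8, -225.0, 134.3]
eef_rot: [[0.46, 0.888, -0.0], [0.888, -0.46, 0.0], [0.0, -0.0, -1.0]]
ft_force: [0.9, 0.7, -1.1]
gripper_width: 16.3
gripper_force: 107.6
```

Emit:
{"api": "servo_tool", "payload": {"steps": [{"x":-0.3,"y":0.3,"z":0,"twist":0,"grip":0},{"x":-0.6,"y":0.6,"z":0,"twist":0,"grip":0},{"x":-0.9,"y":0.85,"z":0,"twist":0,"grip":0},{"x":-0.97,"y":0.95,"z":0,"twist":0,"grip":0},{"x":-0.97,"y":0.95,"z":0,"twist":0,"grip":0},{"x":-0.97,"y":0.95,"z":0,"twist":0,"grip":0}]}}

```text
t: 9.35
tcp_pos: [484.5, -351.5, 133.8]
eef_rot: [[0.457, 0.889, -0.001], [0.889, -0.457, 0.002], [0.001, -0.002, -1.0]]
ft_force: [0.6, 0.4, -1.8]
gripper_width: 16.0
gripper_force: 107.7
```

```bash
cat > st.py <<'E'
from h import *
O=np.array([605.9,-118.3]); a=np.radians(62.7); EX=np.array([np.cos(a),np.sin(a)]); EY=np.array([-EX[1],EX[0]])
def stn(p): p=np.asarray(p)[...,:2]-O; return np.stack([p@EX,p@EY],-1)
def snap(tag):
    s=env.state(); r={'tcp':s['tcp_pos'],'E':s['eef_rot']}
    for n in ['wrist','side']:
        c=cam(n); im,D=vision.read_camera(n); r[n]=(c,im,D,cloud(c,D))
    np.savez(tag+'.npz',w=r['wrist'][1],wD=r['wrist'][2],s=r['side'][1],sD=r['side'][2]); return r
def blade(r):   # lifter blade plane + outline in tool frame from wrist cam
    c,im,D,P=r['wrist']; T=(P-r['tcp'])@r['E']
    k=(abs(T[...,1])<28)&(T[...,0]>75)&(T[...,0]<135)&(abs(T[...,2]-14)<12)
    q=T[k]; A=np.c_[q[:,:2],np.ones(len(q))]; co=np.linalg.lstsq(A,q[:,2],rcond=None)[0]
    k=(abs(T[...,2]-13.4)<4)&(T[...,0]>70)&(T[...,0]<175)&(abs(T[...,1])<60)
    m=cv2.connectedComponentsWithStats(k.astype(np.uint8)); i=1+np.argmax(m[2][1:,4]); b=T[m[1]==i]
    print('blade plane slope deg x,y',np.degrees(co[:2]).round(2),'z at x=110',round(co@[110,0,1],1),'x',np.percentile(b[:,0],[.5,99.5]).round(1),'y',np.percentile(b[:,1],[1,99]).round(1),cv2.minAreaRect(b[:,:2].astype(np.float32)))
E
python3 - <<'E'
from st import *
s=env.state(); print(s['t'],s['tcp_pos'].round(1),stn(s['tcp_pos']).round(1)); r=snap('s2'); blade(r)
c,im,D,P=r['side']; S=stn(P); z=P[...,2]
k=(abs(S[...,0])<98)&(abs(S[...,1])<85)&(z>38)&(z<55); print('plate z',np.percentile(z[k],[20,50,80]))
# bench bias near
b=(abs(S[...,0]+140)<30)&(abs(S[...,1])<80)&(abs(z)<12); print('bench near',np.median(z[b]))
dark=(im.max(2)<60)&(S[...,0]>-75)&(S[...,0]<60)&(abs(S[...,1])<80)&(z>44)&(z<75)
Sx=S[dark]; print('dark',len(Sx)); 
m=dark.astype(np.uint8); L=cv2.connectedComponentsWithStats(m); i=1+np.argmax(L[2][1:,4]); q=S[L[1]==i]; print(cv2.minAreaRect(q.astype(np.float32)))
for y in range(-64,64,8):
    k=dark&(S[...,1]>=y)&(S[...,1]<y+8)
    if k.sum()>4: print(y,np.percentile(S[k][:,0],[3]).round(1),np.median(z[k]).round(1),end=' | ')
E
```

```text
9.35 [ 484.5 -351.5  133.8] [-262.9    0.9]
blade plane slope deg x,y [ 0.35 -0.04] z at x=110 14.0 x [ 70.6 138.1] y [-30.9  31.5] ((104.35603332519531, 0.3843841552734375), (64.37226104736328, 68.75369262695312), 89.90003204345703)
plate z [43.33750368 46.85638439 50.97514227]
bench near 1.6162078230499901
dark 369
((-6.407085418701172, -3.1536178588867188), (75.9400405883789, 93.21316528320312), 6.473086833953857)
-56 [-37.8] 54.0 | -48 [-37.1] 54.3 | -40 [-38.5] 54.4 | -32 [-39.8] 62.1 | -24 [-38.] 63.7 | -16 [-39.8] 63.0 | -8 [-39.2] 61.6 | 0 [-39.6] 56.0 | 8 [-38.8] 53.3 | 16 [-40.6] 55.0 | 24 [-37.6] 55.1 | 32 [-35.9] 54.4 | 40 [-31.7] 54.6 |
```

Blade is level (0.35°), centred and aligned. Carrier front edge is at station x ≈ -39, centre y ≈ -3, plate z ≈ 46. Bringing the tip over the plate's front strip.

Emit:
{"api": "servo_tool", "payload": {"steps": [{"x":0.2,"y":0.04,"z":0.2,"twist":0,"grip":0},{"x":0.4,"y":0.04,"z":0.45,"twist":0,"grip":0},{"x":0.5,"y":0.04,"z":0.6,"twist":0,"grip":0},{"x":0.5,"y":0.04,"z":0.66,"twist":0,"grip":0},{"x":0.5,"y":0.04,"z":0.66,"twist":0,"grip":0}]}}

```text
t: 9.95
tcp_pos: [510.4, -310.5, 67.8]
eef_rot: [[0.458, 0.889, -0.002], [0.889, -0.458, 0.001], [0.0, -0.002, -1.0]]
ft_force: [0.7, -0.5, -1.7]
gripper_width: 16.2
gripper_force: 107.7
```

Emit:
{"api": "servo_tool", "payload": {"steps": [{"x":0,"y":0,"z":0.01,"twist":0,"grip":0},{"x":0,"y":0,"z":0.02,"twist":0,"grip":0},{"x":0,"y":0,"z":0.02,"twist":0,"grip":0}]}}

```text
t: 10.25
tcp_pos: [511.3, -312.2, 67.6]
eef_rot: [[0.459, 0.888, 0.001], [0.888, -0.459, -0.001], [-0.0, 0.002, -1.0]]
ft_force: [-0.5, -0.5, -1.3]
gripper_width: 16.2
gripper_force: 107.7
```

Emit:
{"api": "servo_tool", "payload": {"steps": [{"x":0,"y":0,"z":0.005,"twist":0,"grip":0},{"x":0,"y":0,"z":0.01,"twist":0,"grip":0},{"x":0,"y":0,"z":0.01,"twist":0,"grip":0}]}}

```text
t: 10.55
tcp_pos: [511.0, -311.3, 65.6]
eef_rot: [[0.459, 0.889, -0.0], [0.889, -0.459, 0.0], [0.0, -0.0, -1.0]]
ft_force: [0.6, 0.1, -1.4]
gripper_width: 15.8
gripper_force: 107.7
```

Emit:
{"api": "servo_tool", "payload": {"steps": [{"x":0,"y":0,"z":0.01,"twist":0,"grip":0},{"x":0,"y":0,"z":0.015,"twist":0,"grip":0},{"x":0,"y":0,"z":0.015,"twist":0,"grip":0}]}}

```text
t: 10.85
tcp_pos: [511.0, -311.1, 63.9]
eef_rot: [[0.459, 0.889, -0.0], [0.889, -0.459, 0.0], [0.0, -0.0, -1.0]]
ft_force: [-1.1, -0.0, -0.6]
gripper_width: 16.2
gripper_force: 107.7
```

Emit:
{"api": "servo_tool", "payload": {"steps": [{"x":0,"y":0,"z":0.01,"twist":0,"grip":0},{"x":0,"y":0,"z":0.01,"twist":0,"grip":0},{"x":0,"y":0,"z":0.01,"twist":0,"grip":0}]}}

```text
t: 11.15
tcp_pos: [511.1, -311.2, 63.1]
eef_rot: [[0.459, 0.889, -0.0], [0.889, -0.459, 0.0], [0.0, -0.0, -1.0]]
ft_force: [0.3, 0.5, -2.0]
gripper_width: 16.0
gripper_force: 107.7
```

Emit:
{"api": "servo_tool", "payload": {"steps": [{"x":0,"y":0,"z":0.008,"twist":0,"grip":0},{"x":0,"y":0,"z":0.008,"twist":0,"grip":0},{"x":0,"y":0,"z":0.008,"twist":0,"grip":0}]}}

```text
t: 11.45
tcp_pos: [511.2, -311.3, 62.5]
eef_rot: [[0.459, 0.889, 0.0], [0.889, -0.459, -0.0], [0.0, 0.0, -1.0]]
ft_force: [-0.3, 0.8, -0.7]
gripper_width: 15.9
gripper_force: 107.7
```

Emit:
{"api": "servo_tool", "payload": {"steps": [{"x":0,"y":0,"z":0.008,"twist":0,"grip":0},{"x":0,"y":0,"z":0.008,"twist":0,"grip":0},{"x":0,"y":0,"z":0.008,"twist":0,"grip":0}]}}

```text
t: 11.75
tcp_pos: [511.2, -311.6, 61.9]
eef_rot: [[0.459, 0.889, 0.0], [0.889, -0.459, -0.001], [-0.0, 0.001, -1.0]]
ft_force: [-0.8, -0.9, 0.6]
gripper_width: 16.2
gripper_force: 108.0
```

Emit:
{"api": "servo_tool", "payload": {"steps": [{"x":0,"y":0,"z":0.006,"twist":0,"grip":0},{"x":0,"y":0,"z":0.006,"twist":0,"grip":0},{"x":0,"y":0,"z":0.006,"twist":0,"grip":0}]}}

```text
t: 12.05
tcp_pos: [511.2, -311.7, 61.4]
eef_rot: [[0.459, 0.889, 0.0], [0.889, -0.459, -0.001], [-0.001, 0.001, -1.0]]
ft_force: [-2.1, -2.6, 2.6]
gripper_width: 16.1
gripper_force: 108.2
```

Contact at about 4 N, so the plate is at z ≈ 46. Sliding in along the plate, 60 mm first.

Emit:
{"api": "servo_tool", "payload": {"steps": [{"x":0.08,"y":0,"z":0,"twist":0,"grip":0},{"x":0.16,"y":0,"z":0,"twist":0,"grip":0},{"x":0.24,"y":0,"z":0,"twist":0,"grip":0},{"x":0.3,"y":0,"z":0,"twist":0,"grip":0},{"x":0.34,"y":0,"z":0,"twist":0,"grip":0},{"x":0.38,"y":0,"z":0,"twist":0,"grip":0},{"x":0.42,"y":0,"z":0,"twist":0,"grip":0},{"x":0.46,"y":0,"z":0,"twist":0,"grip":0},{"x":0.5,"y":0,"z":0,"twist":0,"grip":0},{"x":0.5,"y":0,"z":0,"twist":0,"grip":0}]}}

```text
t: 13.05
tcp_pos: [534.9, -267.1, 62.1]
eef_rot: [[0.458, 0.889, 0.001], [0.889, -0.458, -0.002], [-0.001, 0.002, -1.0]]
ft_force: [-1.0, -2.8, 6.3]
gripper_width: 16.2
gripper_force: 108.7
```

Emit:
{"api": "servo_tool", "payload": {"steps": [{"x":0.04,"y":0,"z":0,"twist":0,"grip":0},{"x":0.08,"y":0,"z":0,"twist":0,"grip":0},{"x":0.12,"y":0,"z":0,"twist":0,"grip":0},{"x":0.12,"y":0,"z":0,"twist":0,"grip":0},{"x":0.12,"y":0,"z":0,"twist":0,"grip":0}]}}

```text
t: 13.55
tcp_pos: [540.4, -256.5, 62.1]
eef_rot: [[0.458, 0.889, 0.001], [0.889, -0.458, -0.002], [-0.001, 0.002, -1.0]]
ft_force: [-1.6, -4.3, 5.2]
gripper_width: 16.4
gripper_force: 108.7
```

```bash
cat > look.py <<'E'
from st import *
s=env.state(); print(s['t'],s['tcp_pos'].round(1),stn(s['tcp_pos']).round(1),s['ft_force'].round(1),s['wrist_torque'].round(2)); r=snap('s'+sys.argv[1]); blade(r)
c,im,D,P=r['side']; S=stn(P); z=P[...,2]
dark=(im.max(2)<60)&(S[...,0]>-90)&(S[...,0]<60)&(abs(S[...,1])<80)&(z>44)&(z<75)
for y in range(-64,64,8):
    k=dark&(S[...,1]>=y)&(S[...,1]<y+8)
    if k.sum()>4: print(y,np.percentile(S[k][:,0],[3]).round(1),np.median(z[k]).round(1),end=' | ')
# wrist view: hood and body clearance: hood pts in tool frame
c,im,D,P=r['wrist']; T=(P-r['tcp'])@r['E']; S=stn(P)
k=(P[...,2]>185)&(P[...,2]<265)&(abs(S[...,1])<50)&(S[...,0]>-110)&(S[...,0]<0); print('\nhood from wrist',k.sum(),np.percentile(S[k][:,0],[1,5,50]).round(1) if k.sum()>20 else '', np.percentile(T[k][:,0],[1,5]).round(1) if k.sum()>20 else '')
E
python3 look.py 3
```

```text
13.55 [ 540.4 -256.5   62.1] [-152.9   -5.2] [-1.6 -4.3  5.2] [-0.37  0.2   0.08]Traceback (most recent call last):
  File "look.py", line 2, in <module>
    s=env.state(); print(s['t'],s['tcp_pos'].round(1),stn(s['tcp_pos']).round(1),s['ft_force'].round(1),s['wrist_torque'].round(2)); r=snap('s'+sys.argv[1]); blade(r)
                                                                                                                                                              ~~~~~^^^
  File "st.py", line 14, in blade
    m=cv2.connectedComponentsWithStats(k.astype(np.uint8)); i=1+np.argmax(m[2][1:,4]); b=T[m[1]==i]
                                                                ~~~~~~~~~^^^^^^^^^^^^
    return _wrapfunc(a, 'argmax', axis=axis, out=out, **kwds)
    return bound(*args, **kwds)
ValueError: attempt to get argmax of an empty sequence
```

```bash
sed -i 's/; blade(r)$//' look.py; python3 look.py 3
```

```text
13.65 [ 540.4 -256.5   62.1] [-152.9   -5.2] [-1.5 -2.8  6.7] [-0.35  0.21  0.06]
-48 [-35.9] 56.2 | -40 [-34.8] 56.4 | -32 [-16.9] 65.8 | -24 [14.2] 64.9 | -16 [5.9] 65.7 | -8 [-36.1] 63.5 | 0 [-37.2] 57.4 | 
hood from wrist 0
```

The carrier is now against the pins (front at about -36, 2 mm higher) with the blade about 30 mm under it. Continuing slowly toward the hood limit.

Emit:
{"api": "servo_tool", "payload": {"steps": [{"x":0.04,"y":0,"z":0,"twist":0,"grip":0},{"x":0.08,"y":0,"z":0,"twist":0,"grip":0},{"x":0.12,"y":0,"z":0,"twist":0,"grip":0},{"x":0.16,"y":0,"z":0,"twist":0,"grip":0},{"x":0.18,"y":0,"z":0,"twist":0,"grip":0},{"x":0.18,"y":0,"z":0,"twist":0,"grip":0},{"x":0.18,"y":0,"z":0,"twist":0,"grip":0}]}}

```text
t: 14.45
tcp_pos: [548.6, -240.8, 62.2]
eef_rot: [[0.458, 0.889, 0.001], [0.889, -0.458, -0.003], [-0.002, 0.002, -1.0]]
ft_force: [-1.9, -4.0, 6.7]
gripper_width: 16.3
gripper_force: 108.7
```

Emit:
{"api": "servo_tool", "payload": {"steps": [{"x":0.01,"y":0,"z":0,"twist":0,"grip":0},{"x":0.02,"y":0,"z":0,"twist":0,"grip":0},{"x":0.02,"y":0,"z":0,"twist":0,"grip":0},{"x":0.02,"y":0,"z":0,"twist":0,"grip":0}]}}

```text
t: 14.85
tcp_pos: [549.3, -239.4, 62.2]
eef_rot: [[0.458, 0.889, 0.001], [0.889, -0.458, -0.003], [-0.002, 0.002, -1.0]]
ft_force: [-2.3, -4.4, 6.0]
gripper_width: 16.1
gripper_force: 108.8
```

```bash
python3 look.py 4
```

```text
14.85 [ 549.3 -239.4   62.2] [-133.6   -5.2] [-2.3 -4.4  6. ] [-0.56  0.41  0.04]
-48 [-35.6] 56.7 | -40 [-37.5] 57.5 | -32 [-36.6] 59.3 | -24 [30.] 67.4 | -16 [28.4] 69.1 | -8 [-23.1] 67.5 | 0 [-26.6] 60.5 | 32 [-37.4] 58.3 | 
hood from wrist 0
```

Blade about 50 mm under and no hood contact yet. Creeping further.

Emit:
{"api": "servo_tool", "payload": {"steps": [{"x":0.01,"y":0,"z":0,"twist":0,"grip":0},{"x":0.02,"y":0,"z":0,"twist":0,"grip":0},{"x":0.02,"y":0,"z":0,"twist":0,"grip":0}]}}

```text
t: 15.25
tcp_pos: [550.2, -237.7, 62.2]
eef_rot: [[0.458, 0.889, 0.001], [0.889, -0.458, -0.003], [-0.002, 0.002, -1.0]]
ft_force: [-2.9, -4.1, 6.7]
gripper_width: 16.2
gripper_force: 108.8
```

Emit:
{"api": "servo_tool", "payload": {"steps": [{"x":0.01,"y":0,"z":0,"twist":0,"grip":0},{"x":0.02,"y":0,"z":0,"twist":0,"grip":0},{"x":0.02,"y":0,"z":0,"twist":0,"grip":0}]}}

```text
t: 15.55
tcp_pos: [551.1, -235.9, 62.2]
eef_rot: [[0.458, 0.889, 0.001], [0.889, -0.458, -0.003], [-0.002, 0.002, -1.0]]
ft_force: [-2.8, -4.9, 6.7]
gripper_width: 16.3
gripper_force: 108.8
```

Emit:
{"api": "servo_tool", "payload": {"steps": [{"x":0.01,"y":0,"z":0,"twist":0,"grip":0},{"x":0.02,"y":0,"z":0,"twist":0,"grip":0},{"x":0.02,"y":0,"z":0,"twist":0,"grip":0}]}}

```text
t: 15.85
tcp_pos: [552.0, -234.2, 62.2]
eef_rot: [[0.458, 0.889, 0.001], [0.889, -0.458, -0.003], [-0.003, 0.002, -1.0]]
ft_force: [-3.0, -5.2, 6.9]
gripper_width: 16.1
gripper_force: 108.8
```

Emit:
{"api": "servo_tool", "payload": {"steps": [{"x":0.01,"y":0,"z":0,"twist":0,"grip":0},{"x":0.01,"y":0,"z":0,"twist":0,"grip":0},{"x":0.01,"y":0,"z":0,"twist":0,"grip":0}]}}

```text
t: 16.15
tcp_pos: [552.2, -233.7, 62.2]
eef_rot: [[0.458, 0.889, 0.001], [0.889, -0.458, -0.004], [-0.003, 0.002, -1.0]]
ft_force: [-3.7, -7.1, 5.8]
gripper_width: 16.1
gripper_force: 108.7
```

Emit:
{"api": "servo_tool", "payload": {"steps": [{"x":0.01,"y":0,"z":0,"twist":0,"grip":0},{"x":0.01,"y":0,"z":0,"twist":0,"grip":0},{"x":0.01,"y":0,"z":0,"twist":0,"grip":0}]}}

```text
t: 16.45
tcp_pos: [552.2, -233.7, 62.3]
eef_rot: [[0.459, 0.889, 0.0], [0.889, -0.459, -0.004], [-0.004, 0.002, -1.0]]
ft_force: [-6.6, -10.7, 7.2]
gripper_width: 16.0
gripper_force: 108.4
```

Emit:
{"api": "servo_tool", "payload": {"steps": [{"x":0.01,"y":0,"z":0,"twist":0,"grip":0},{"x":0.01,"y":0,"z":0,"twist":0,"grip":0},{"x":0.01,"y":0,"z":0,"twist":0,"grip":0}]}}

```text
t: 16.75
tcp_pos: [552.0, -233.8, 62.2]
eef_rot: [[0.459, 0.888, -0.001], [0.888, -0.459, -0.005], [-0.004, 0.001, -1.0]]
ft_force: [-9.0, -14.1, 7.4]
gripper_width: 16.4
gripper_force: 108.2
```

The gripper body touches the hood at TCP x ≈ -127, which puts the blade about 56 mm under. Backing off 3 mm, then lifting a few mm to see whether the blade bears the carrier.

Emit:
{"api": "servo_tool", "payload": {"steps": [{"x":-0.02,"y":0,"z":0,"twist":0,"grip":0},{"x":-0.03,"y":0,"z":0,"twist":0,"grip":0},{"x":-0.03,"y":0,"z":-0.01,"twist":0,"grip":0},{"x":-0.03,"y":0,"z":-0.02,"twist":0,"grip":0},{"x":-0.03,"y":0,"z":-0.03,"twist":0,"grip":0},{"x":-0.03,"y":0,"z":-0.04,"twist":0,"grip":0},{"x":-0.03,"y":0,"z":-0.05,"twist":0,"grip":0},{"x":-0.03,"y":0,"z":-0.05,"twist":0,"grip":0},{"x":-0.03,"y":0,"z":-0.05,"twist":0,"grip":0}]}}

```text
t: 17.65
tcp_pos: [550.4, -232.3, 64.9]
eef_rot: [[0.458, 0.889, -0.003], [0.889, -0.458, 0.001], [-0.0, -0.003, -1.0]]
ft_force: [-0.6, -1.9, -4.2]
gripper_width: 16.1
gripper_force: 107.5
```

```bash
cat > carr.py <<'E'
from st import *
s=env.state(); print(s['t'],s['tcp_pos'].round(1),stn(s['tcp_pos']).round(1),s['ft_force'].round(1),s['wrist_torque'].round(2))
c=cam('side'); im,D=vision.read_camera('side'); P=cloud(c,D); S=stn(P); z=P[...,2]
dark=(im.max(2)<60)&(S[...,0]>-150)&(S[...,0]<60)&(S[...,1]<-30)&(S[...,1]>-75)&(z>44)&(z<140)
white=(im.min(2)>110)&(S[...,0]>-60)&(S[...,0]<60)&(S[...,1]<-30)&(S[...,1]>-75)&(z>58)&(z<140)
for nm,k in (('dark',dark),('bracket',white)):
    q=np.c_[S[k],z[k]]; 
    if len(q)<8: print(nm,len(q)); continue
    co=np.polyfit(q[:,0],q[:,2],1); print(nm,len(q),'x',np.percentile(q[:,0],[2,98]).round(1),'y',np.percentile(q[:,1],[2,98]).round(1),'z',np.percentile(q[:,2],[5,50,95]).round(1),'slope deg',np.degrees(np.arctan(co[0])).round(1))
E
python3 carr.py
```

```text
17.65 [ 550.4 -232.3   64.9] [-126.7   -2.9] [-0.6 -1.9 -4.2] [-0.38  0.24  0.04]
dark 91 x [-38.5  35. ] y [-53.3 -31.3] z [53.9 58.9 63.5] slope deg -4.1
bracket 70 x [-31.1  44.4] y [-60.7 -48.3] z [58.7 61.6 65.7] slope deg -3.3
```

Emit:
{"api": "servo_tool", "payload": {"steps": [{"x":0,"y":0,"z":-0.01,"twist":0,"grip":0},{"x":0,"y":0,"z":-0.02,"twist":0,"grip":0},{"x":0,"y":0,"z":-0.03,"twist":0,"grip":0},{"x":0,"y":0,"z":-0.04,"twist":0,"grip":0},{"x":0,"y":0,"z":-0.05,"twist":0,"grip":0},{"x":0,"y":0,"z":-0.05,"twist":0,"grip":0}]}}

```text
t: 18.3
tcp_pos: [551.7, -233.1, 71.3]
eef_rot: [[0.459, 0.889, 0.001], [0.889, -0.459, -0.0], [0.0, 0.001, -1.0]]
ft_force: [-0.0, 0.2, -3.1]
gripper_width: 16.4
gripper_force: 107.6
```

```bash
python3 carr.py
```

```text
18.3 [ 551.7 -233.1   71.3] [-126.9   -4.5] [-0.   0.2 -3.1] [-0.32  0.17 -0.02]
dark 89 x [-37.5  35.6] y [-55.7 -31.2] z [59.8 66.5 70.5] slope deg -6.9
bracket 94 x [-29.8  44.2] y [-62.9 -48.2] z [60.4 67.  73.4] slope deg -7.3
```

The carrier is borne by the blade: its slope settles at 7° on the thinned tip zone, no longer growing, and the weight shows at the wrist. It lies near the tip, so I'll lift slowly by 30 mm, then draw out with gentle acceleration.

Emit:
{"api": "servo_tool", "payload": {"steps": [{"x":0,"y":0,"z":-0.01,"twist":0,"grip":0},{"x":0,"y":0,"z":-0.03,"twist":0,"grip":0},{"x":0,"y":0,"z":-0.05,"twist":0,"grip":0},{"x":0,"y":0,"z":-0.07,"twist":0,"grip":0},{"x":0,"y":0,"z":-0.1,"twist":0,"grip":0},{"x":0,"y":0,"z":-0.13,"twist":0,"grip":0},{"x":0,"y":0,"z":-0.16,"twist":0,"grip":0},{"x":0,"y":0,"z":-0.19,"twist":0,"grip":0},{"x":0,"y":0,"z":-0.22,"twist":0,"grip":0},{"x":0,"y":0,"z":-0.25,"twist":0,"grip":0},{"x":0,"y":0,"z":-0.27,"twist":0,"grip":0},{"x":0,"y":0,"z":-0.29,"twist":0,"grip":0},{"x":0,"y":0,"z":-0.3,"twist":0,"grip":0},{"x":0,"y":0,"z":-0.3,"twist":0,"grip":0},{"x":0,"y":0,"z":-0.3,"twist":0,"grip":0}]}}

```text
t: 19.85
tcp_pos: [551.3, -233.0, 100.8]
eef_rot: [[0.459, 0.889, -0.0], [0.889, -0.459, 0.0], [-0.0, -0.0, -1.0]]
ft_force: [0.4, 0.0, -3.4]
gripper_width: 16.4
gripper_force: 107.6
```

```bash
python3 carr.py
```

```text
19.85 [ 551.3 -233.   100.8] [-126.9   -4.1] [ 0.4  0.  -3.4] [-0.4   0.11 -0.02]
dark 91 x [-37.1  36.4] y [-58.  -30.7] z [89.2 95.5 99.8] slope deg -6.8
bracket 89 x [-29.8  46.6] y [-62.1 -45.7] z [ 89.2  96.8 102.6] slope deg -7.3
```

Stable. Drawing out straight, with a gentle ramp.

Emit:
{"api": "servo_tool", "payload": {"steps": [{"x":-0.01,"y":0,"z":0,"twist":0,"grip":0},{"x":-0.03,"y":0,"z":0,"twist":0,"grip":0},{"x":-0.06,"y":0,"z":0,"twist":0,"grip":0},{"x":-0.1,"y":0,"z":0,"twist":0,"grip":0},{"x":-0.15,"y":0,"z":0,"twist":0,"grip":0},{"x":-0.21,"y":0,"z":0,"twist":0,"grip":0},{"x":-0.28,"y":0,"z":0,"twist":0,"grip":0},{"x":-0.36,"y":0,"z":0,"twist":0,"grip":0},{"x":-0.45,"y":0,"z":0,"twist":0,"grip":0},{"x":-0.55,"y":0,"z":0,"twist":0,"grip":0},{"x":-0.65,"y":0,"z":0,"twist":0,"grip":0},{"x":-0.75,"y":0,"z":0,"twist":0,"grip":0},{"x":-0.85,"y":0,"z":0,"twist":0,"grip":0},{"x":-0.93,"y":0,"z":0,"twist":0,"grip":0},{"x":-0.98,"y":0,"z":0,"twist":0,"grip":0},{"x":-1,"y":0,"z":0,"twist":0,"grip":0},{"x":-1,"y":0,"z":0,"twist":0,"grip":0}]}}

```text
t: 21.6
tcp_pos: [505.5, -322.1, 100.9]
eef_rot: [[0.459, 0.888, 0.0], [0.888, -0.459, 0.0], [0.0, -0.0, -1.0]]
ft_force: [-0.6, 0.7, -3.4]
gripper_width: 16.0
gripper_force: 107.5
```

```bash
sed -i 's/S\[...,0\]>-60/S[...,0]>-200/; s/S\[...,0\]>-150/S[...,0]>-200/' carr.py; cat > wc.py <<'E'
from st import *
# carrier in tool frame by wrist camera: dark/white things 5..32 mm above blade top
def run():
    s=env.state(); c=cam('wrist'); im,D=vision.read_camera('wrist'); P=cloud(c,D); T=(P-s['tcp_pos'])@s['eef_rot']
    print(s['t'],s['tcp_pos'].round(1),s['ft_force'].round(1))
    k=(T[...,2]<12)&(T[...,2]>-25)&(T[...,0]>70)&(T[...,0]<230)&(abs(T[...,1])<85)
    for x in range(80,200,8):
        kk=k&(T[...,0]>=x)&(T[...,0]<x+8)
        if kk.sum()>8: q=T[kk]; print(x,kk.sum(),'y',np.percentile(q[:,1],[.5,99.5]).round(1),'z',np.percentile(q[:,2],[10,50,90]).round(1))
    for y in range(-64,64,16):
        kk=k&(T[...,1]>=y)&(T[...,1]<y+16)&(im.max(2)<90)&(T[...,2]<11)
        if kk.sum()>8: print('y',y,'front x',np.percentile(T[kk][:,0],[1,3]).round(1),end='; ')
run()
E
python3 carr.py; python3 wc.py
```

```text
21.6 [ 505.5 -322.1  100.9] [-227.1   -4.2] [-0.6  0.7 -3.4] [-0.33  0.18 -0.03]
dark 85 x [-137.1  -65.5] y [-52.8 -30.1] z [ 90.3  96.3 100.1] slope deg -5.7
bracket 151 x [-149.6  -55. ] y [-62.6 -31.1] z [ 86.4  95.8 102.8] slope deg -1.1
21.65 [ 505.6 -321.8  100.9] [-0.1 -0.5 -3.4]
88 2422 y [-59.5  58.5] z [1.9 3.1 4.1]
96 2559 y [-59.8  58.5] z [-2.1  3.6  4.9]
104 3166 y [-59.7  58.4] z [-5.7  1.   5.6]
112 2587 y [-59.9  58.8] z [-9.9 -0.9  6.1]
120 2877 y [-59.8  58.7] z [-7.1 -0.2  7. ]
128 2166 y [-59.7  58.8] z [-1.   1.5  8.3]
136 56 y [-60.1  59.4] z [7.9 9.  9.8]
y -64 front x [88.8 88.8]; y -48 front x [88.8 89.9]; y -32 front x [88.8 89.3]; y -16 front x [88.8 89.3]; y 0 front x [88.9 89.4]; y 16 front x [88.9 89.3]; y 32 front x [89. 90.]; y 48 front x [89.  89.2];
```

The carrier rides securely: in the tool frame its front edge is at x = 89, straight, with centre y = -0.6. Continuing back 100 mm, then turning toward the rack's yaw.

Emit:
{"api": "servo_tool", "payload": {"steps": [{"x":-0.01,"y":0,"z":0,"twist":0,"grip":0},{"x":-0.03,"y":0,"z":0,"twist":0,"grip":0},{"x":-0.06,"y":0,"z":0,"twist":0,"grip":0},{"x":-0.1,"y":0,"z":0,"twist":0,"grip":0},{"x":-0.15,"y":0,"z":0,"twist":0,"grip":0},{"x":-0.21,"y":0,"z":0,"twist":0,"grip":0},{"x":-0.28,"y":0,"z":0,"twist":0,"grip":0},{"x":-0.36,"y":0,"z":0,"twist":0,"grip":0},{"x":-0.45,"y":0,"z":0,"twist":0,"grip":0},{"x":-0.55,"y":0,"z":0,"twist":0,"grip":0},{"x":-0.65,"y":0,"z":0,"twist":0,"grip":0},{"x":-0.75,"y":0,"z":0,"twist":0,"grip":0},{"x":-0.85,"y":0,"z":0,"twist":0,"grip":0},{"x":-0.93,"y":0,"z":0,"twist":0,"grip":0},{"x":-0.98,"y":0,"z":0,"twist":0,"grip":0},{"x":-1,"y":0,"z":0,"twist":0,"grip":0},{"x":-1,"y":0,"z":0,"twist":0,"grip":0}]}}

```text
t: 23.4
tcp_pos: [459.6, -410.9, 100.9]
eef_rot: [[0.459, 0.888, 0.0], [0.888, -0.459, 0.0], [0.0, 0.0, -1.0]]
ft_force: [-1.3, -0.4, -2.6]
gripper_width: 16.3
gripper_force: 107.5
```

Emit:
{"api": "servo_tool", "payload": {"steps": [{"x":-0.01,"y":0,"z":0,"twist":0.01,"grip":0},{"x":-0.02,"y":0,"z":0,"twist":0.03,"grip":0},{"x":-0.04,"y":-0.01,"z":0,"twist":0.06,"grip":0},{"x":-0.06,"y":-0.01,"z":0,"twist":0.1,"grip":0},{"x":-0.08,"y":-0.02,"z":0,"twist":0.15,"grip":0},{"x":-0.09,"y":-0.02,"z":0,"twist":0.2,"grip":0},{"x":-0.1,"y":-0.03,"z":0,"twist":0.26,"grip":0},{"x":-0.1,"y":-0.03,"z":0,"twist":0.32,"grip":0},{"x":-0.1,"y":-0.03,"z":0,"twist":0.38,"grip":0},{"x":-0.1,"y":-0.03,"z":0,"twist":0.44,"grip":0},{"x":-0.1,"y":-0.03,"z":0,"twist":0.5,"grip":0},{"x":-0.1,"y":-0.03,"z":0,"twist":0.56,"grip":0},{"x":-0.1,"y":-0.03,"z":0,"twist":0.61,"grip":0},{"x":-0.1,"y":-0.03,"z":0,"twist":0.65,"grip":0},{"x":-0.1,"y":-0.03,"z":0,"twist":0.68,"grip":0},{"x":-0.1,"y":-0.03,"z":0,"twist":0.7,"grip":0},{"x":-0.1,"y":-0.03,"z":0,"twist":0.7,"grip":0}]}}

```text
t: 25.1
tcp_pos: [452.4, -418.3, 100.9]
eef_rot: [[0.747, 0.665, -0.0], [0.665, -0.747, 0.0], [0.0, -0.0, -1.0]]
ft_force: [-0.0, 0.2, -2.3]
gripper_width: 15.9
gripper_force: 107.5
```

Emit:
{"api": "servo_tool", "payload": {"steps": [{"x":0,"y":0,"z":0,"twist":0.01,"grip":0},{"x":0,"y":0,"z":0,"twist":0.03,"grip":0},{"x":0,"y":0,"z":0,"twist":0.06,"grip":0},{"x":0,"y":0,"z":0,"twist":0.1,"grip":0},{"x":0,"y":0,"z":0,"twist":0.15,"grip":0},{"x":0,"y":0,"z":0,"twist":0.2,"grip":0},{"x":0,"y":0,"z":0,"twist":0.26,"grip":0},{"x":0,"y":0,"z":0,"twist":0.32,"grip":0},{"x":0,"y":0,"z":0,"twist":0.38,"grip":0},{"x":0,"y":0,"z":0,"twist":0.44,"grip":0},{"x":0,"y":0,"z":0,"twist":0.5,"grip":0},{"x":0,"y":0,"z":0,"twist":0.56,"grip":0},{"x":0,"y":0,"z":0,"twist":0.61,"grip":0},{"x":0,"y":0,"z":0,"twist":0.65,"grip":0},{"x":0,"y":0,"z":0,"twist":0.67,"grip":0},{"x":0,"y":0,"z":0,"twist":0.68,"grip":0},{"x":0,"y":0,"z":0,"twist":0.68,"grip":0}]}}

```text
t: 26.8
tcp_pos: [452.4, -418.3, 100.9]
eef_rot: [[0.932, 0.363, -0.0], [0.363, -0.932, 0.0], [-0.0, -0.0, -1.0]]
ft_force: [0.0, -0.3, -3.5]
gripper_width: 16.1
gripper_force: 107.5
```

```bash
python3 wc.py; cat > rack.py <<'E'
from h import *
RO=np.array([582.4,-368.3]); a=np.radians(21.3); RX=np.array([np.cos(a),np.sin(a)]); RY=np.array([-RX[1],RX[0]])
def rk(p): p=np.asarray(p)[...,:2]-RO; return np.stack([p@RX,p@RY],-1)
E
python3 - <<'E'
from rack import *
s=env.state(); print('tcp in rack',rk(s['tcp_pos']).round(1),'az',np.degrees(np.arctan2(s['eef_rot'][1,0],s['eef_rot'][0,0])).round(2))
c=cam('wrist'); im,D=vision.read_camera('wrist'); P=cloud(c,D); R=rk(P); z=P[...,2]
for lo,hi,nm in [(32,40,'rail'),(43,54,'lip')]:
    k=(z>lo)&(z<hi)&(abs(R[...,0])<75)&(abs(R[...,1])<95); print(nm,k.sum())
    for sgn in (1,-1):
        q=R[k&(R[...,1]*sgn>0)]
        if len(q)>20: print(sgn,len(q),'x',np.percentile(q[:,0],[1,99]).round(1),'y',np.percentile(q[:,1],[1,50,99]).round(1), 'yaw',np.degrees(np.polyfit(q[:,0],q[:,1],1)[0]).round(2))
# rack from start side image, lips/rails by side
d=np.load('side0.npz'); P=cloud(cam('side'),d['D']); R=rk(P); z=P[...,2]
for lo,hi,nm in [(33,41,'rail'),(44,53,'lip')]:
    for sgn in (1,-1):
        k=(z>lo)&(z<hi)&(abs(R[...,0])<75)&(R[...,1]*sgn>30)&(abs(R[...,1])<95); q=R[k]
        print('side0',nm,sgn,k.sum(),'x',np.percentile(q[:,0],[1,99]).round(1),'y',np.percentile(q[:,1],[1,50,99]).round(1),'yaw',np.degrees(np.polyfit(q[:,0],q[:,1],1)[0]).round(2))
E
```

```text
26.8 [ 452.4 -418.3  100.9] [ 0.  -0.3 -3.5]
88 2261 y [-59.6  58.7] z [2.  3.1 4.1]
96 2550 y [-59.6  58.7] z [-2.1  3.5  4.8]
104 3154 y [-59.6  58.6] z [-4.2  3.4  5.6]
112 2600 y [-59.7  58.6] z [-10.2  -1.    6. ]
120 2864 y [-59.8  58.8] z [-6.6 -0.3  7. ]
128 2307 y [-59.5  58.8] z [-1.4  1.2  8.3]
136 96 y [-59.7  59.5] z [7.9 8.6 9.7]
y -64 front x [89.3 89.3]; y -48 front x [89.3 90.3]; y -32 front x [89.3 89.8]; y -16 front x [89.3 89.8]; y 0 front x [89.3 89.8]; y 16 front x [89.4 89.8]; y 32 front x [89.5 90.5]; y 48 front x [89.5 89.5]; tcp in rack [-139.2    0.7] az 21.3
rail 271
1 135 x [-49.9 -45.9] y [48.  57.3 66.6] yaw -11.23
-1 136 x [-49.9 -45.6] y [-65.2 -56.3 -47.5] yaw 2.51
lip 64
1 31 x [-49.8 -46.6] y [65.4 66.7 69.6] yaw -3.54
-1 33 x [-50.2 -46.3] y [-68.4 -66.6 -64.9] yaw 6.15
side0 rail 1 330 x [-50.   48.5] y [48.4 58.4 68.4] yaw -0.62
side0 rail -1 310 x [-49.7  47.5] y [-69.6 -55.5 -47.5] yaw -0.17
side0 lip 1 107 x [-49.6  49.5] y [57.  67.7 71.1] yaw -1.5
side0 lip -1 125 x [-49.5  49. ] y [-69.5 -67.8 -53.6] yaw 0.61
```

The wrist camera shows the rails' front ends at rack x = -50, with the rails symmetric about y ≈ +0.4. The carrier would land at x ≈ -5, y ≈ +1. Small trim, then lowering onto the rails.

Emit:
{"api": "servo_tool", "payload": {"steps": [{"x":0,"y":0.01,"z":0.01,"twist":0,"grip":0},{"x":0,"y":0.01,"z":0.03,"twist":0,"grip":0},{"x":0,"y":0.01,"z":0.06,"twist":0,"grip":0},{"x":0,"y":0.01,"z":0.1,"twist":0,"grip":0},{"x":0,"y":0.01,"z":0.15,"twist":0,"grip":0},{"x":0,"y":0.01,"z":0.2,"twist":0,"grip":0},{"x":0,"y":0.01,"z":0.25,"twist":0,"grip":0},{"x":0,"y":0.01,"z":0.3,"twist":0,"grip":0},{"x":0,"y":0.01,"z":0.35,"twist":0,"grip":0},{"x":0,"y":0.01,"z":0.39,"twist":0,"grip":0},{"x":0,"y":0.01,"z":0.42,"twist":0,"grip":0},{"x":0,"y":0.01,"z":0.44,"twist":0,"grip":0},{"x":0,"y":0.01,"z":0.46,"twist":0,"grip":0},{"x":0,"y":0.01,"z":0.48,"twist":0,"grip":0},{"x":0,"y":0.01,"z":0.5,"twist":0,"grip":0},{"x":0,"y":0.01,"z":0.52,"twist":0,"grip":0},{"x":0,"y":0.01,"z":0.54,"twist":0,"grip":0},{"x":0,"y":0.01,"z":0.56,"twist":0,"grip":0},{"x":0,"y":0.01,"z":0.58,"twist":0,"grip":0},{"x":0,"y":0.01,"z":0.6,"twist":0,"grip":0}]}}

```text
t: 28.9
tcp_pos: [452.9, -419.3, 40.9]
eef_rot: [[0.932, 0.363, 0.0], [0.363, -0.932, -0.0], [0.0, 0.0, -1.0]]
ft_force: [0.8, 0.5, -1.1]
gripper_width: 16.1
gripper_force: 107.6
```

```bash
cat > chk.py <<'E'
from rack import *
s=env.state(); print(s['t'],s['tcp_pos'].round(1),rk(s['tcp_pos']).round(1),s['ft_force'].round(1))
for n in ('wrist','side'):
    c=cam(n); im,D=vision.read_camera(n); P=cloud(c,D); R=rk(P); z=P[...,2]
    k=(im.max(2)<70)&(abs(R[...,0])<75)&(abs(R[...,1])<63)&(z>32)&(z<75)
    if k.sum()<20: print(n,k.sum()); continue
    for x in range(-60,50,16):
        kk=k&(R[...,0]>=x)&(R[...,0]<x+16)
        if kk.sum()>8: print(n,x,kk.sum(),'y',np.percentile(R[kk][:,1],[1,99]).round(1),'z',np.percentile(z[kk],[10,50,90]).round(1))
    q=R[k]; print(n,'x',np.percentile(q[:,0],[.5,99.5]).round(1))
E
python3 chk.py
```

```text
28.9 [ 452.9 -419.3   40.9] [-139.2   -0.5] [ 0.8  0.5 -1.1]
wrist -60 2142 y [-58.2  57.7] z [42.3 43.3 44.1]
wrist -44 3817 y [-46.9  46.5] z [42.4 43.4 56. ]
wrist -28 1905 y [-47.   46.8] z [42.6 44.1 60. ]
wrist -12 554 y [-47.1  47. ] z [42.3 43.3 52.6]
wrist x [-50.8  -6.2]
side -60 103 y [-55.5  53.1] z [42.7 44.  45.4]
side -44 153 y [-49.3  44.4] z [42.4 44.1 45.5]
side -28 51 y [-40.6  44.5] z [43.  45.6 61.8]
side -12 31 y [-40.8  45.9] z [42.3 44.9 52.6]
side 4 41 y [-40.8   5.4] z [42.3 45.3 60.6]
side 20 9 y [-40.9 -33.3] z [43.  43.6 44.9]
side x [-50.  24.]
```

The carrier lies flat on the rails (top at z 43.3, front at x = -50.6, centred), and the wrist force is back to the lifter alone. Drawing the blade straight out.

Emit:
{"api": "servo_tool", "payload": {"steps": [{"x":-0.03,"y":0,"z":0,"twist":0,"grip":0},{"x":-0.1,"y":0,"z":0,"twist":0,"grip":0},{"x":-0.2,"y":0,"z":0,"twist":0,"grip":0},{"x":-0.3,"y":0,"z":0,"twist":0,"grip":0},{"x":-0.4,"y":0,"z":0,"twist":0,"grip":0},{"x":-0.5,"y":0,"z":0,"twist":0,"grip":0},{"x":-0.6,"y":0,"z":0,"twist":0,"grip":0},{"x":-0.7,"y":0,"z":0,"twist":0,"grip":0},{"x":-0.8,"y":0,"z":0,"twist":0,"grip":0},{"x":-0.9,"y":0,"z":0,"twist":0,"grip":0},{"x":-1,"y":0,"z":0,"twist":0,"grip":0},{"x":-1,"y":0,"z":0,"twist":0,"grip":0},{"x":-1,"y":0,"z":0,"twist":0,"grip":0}]}}

```text
t: 30.3
tcp_pos: [359.5, -455.7, 41.0]
eef_rot: [[0.932, 0.363, 0.0], [0.363, -0.932, -0.0], [0.0, 0.0, -1.0]]
ft_force: [0.1, -0.5, -1.4]
gripper_width: 16.4
gripper_force: 107.6
```

Emit:
{"api": "servo_tool", "payload": {"steps": [{"x":-0.08,"y":0,"z":0.05,"twist":0,"grip":0},{"x":-0.08,"y":0,"z":0.1,"twist":0,"grip":0},{"x":-0.08,"y":0,"z":0.14,"twist":0,"grip":0},{"x":-0.08,"y":0,"z":0.18,"twist":0,"grip":0},{"x":-0.08,"y":0,"z":0.21,"twist":0,"grip":0},{"x":-0.08,"y":0,"z":0.23,"twist":0,"grip":0},{"x":-0.08,"y":0,"z":0.24,"twist":0,"grip":0},{"x":-0.08,"y":0,"z":0.24,"twist":0,"grip":0}]}}

```text
t: 31.1
tcp_pos: [352.2, -458.4, 16.8]
eef_rot: [[0.932, 0.363, -0.0], [0.363, -0.932, 0.0], [-0.0, -0.0, -1.0]]
ft_force: [0.7, 0.9, -1.9]
gripper_width: 16.1
gripper_force: 107.6
```

```bash
python3 chk.py
```

```text
31.1 [ 352.2 -458.4   16.8] [-247.2   -0.3] [ 0.7  0.9 -1.9]
wrist 0
side -60 106 y [-57.2  52.3] z [42.8 44.1 46. ]
side -44 169 y [-58.2  46.7] z [42.5 44.4 46.2]
side -28 57 y [-58.   45.8] z [43.4 45.6 61.1]
side -12 43 y [-51.   44.3] z [43.9 45.3 54.2]
side 4 48 y [-49.5   6.9] z [42.7 46.6 60.1]
side 20 11 y [-40.3  35.8] z [42.2 43.4 44.2]
side x [-50.2  24.4]
```

The carrier stayed put. Lowering the last millimetre, releasing the lifter and backing up.

Emit:
{"api": "servo_tool", "payload": {"steps": [{"x":0,"y":0,"z":0.005,"twist":0,"grip":0},{"x":0,"y":0,"z":0.01,"twist":0,"grip":0},{"x":0,"y":0,"z":0.01,"twist":0,"grip":0},{"x":0,"y":0,"z":0.01,"twist":0,"grip":0.3},{"x":0,"y":0,"z":0.01,"twist":0,"grip":0.6},{"x":0,"y":0,"z":0.01,"twist":0,"grip":1},{"x":0,"y":0,"z":0.01,"twist":0,"grip":1},{"x":0,"y":0,"z":0.01,"twist":0,"grip":1},{"x":0,"y":0,"z":0.01,"twist":0,"grip":1},{"x":0,"y":0,"z":-0.1,"twist":0,"grip":1},{"x":0,"y":0,"z":-0.3,"twist":0,"grip":1},{"x":0,"y":0,"z":-0.6,"twist":0,"grip":1},{"x":0,"y":0,"z":-1,"twist":0,"grip":1},{"x":0,"y":0,"z":-1,"twist":0,"grip":1},{"x":0,"y":0,"z":-1,"twist":0,"grip":1},{"x":0,"y":0,"z":-1,"twist":0,"grip":1}]}}

```text
t: 32.8
tcp_pos: [351.8, -457.7, 116.2]
eef_rot: [[0.932, 0.363, -0.001], [0.363, -0.932, 0.001], [-0.0, -0.002, -1.0]]
ft_force: [0.6, 0.0, -0.6]
gripper_width: 85.5
gripper_force: 0.0
```

```bash
python3 chk.py; python3 lift.py w9; python3 - <<'E'
from rack import *
c=cam('wrist'); im,D=vision.read_camera('wrist'); P=cloud(c,D); R=rk(P); z=P[...,2]
k=(z>0.8)&(z<5)&(abs(R[...,1])<45)&(R[...,0]>-260)&(R[...,0]<-66)&(im.min(2)>110)&(im.max(2).astype(int)-im.min(2)<18)
q=R[k]; print('blade',len(q),'x',np.percentile(q[:,0],[1,99]).round(1),'y',np.percentile(q[:,1],[1,99]).round(1),'z',np.percentile(z[k],[5,50,95]).round(1))
E
```

```text
32.8 [ 351.8 -457.7  116.2] [-247.3    0.4] [ 0.6  0.  -0.6]
wrist 0
side -60 103 y [-56.7  51.5] z [42.3 44.1 45.6]
side -44 160 y [-57.  45.] z [42.5 44.3 46. ]
side -28 53 y [-58.1  44.5] z [43.5 46.2 61.4]
side -12 41 y [-39.8  45.4] z [43.1 44.6 52.8]
side 4 46 y [-40.9   6.9] z [43.  45.7 60.8]
side 20 10 y [-40.1  36.4] z [42.4 43.5 45.3]
side x [-50.2  24.6]
32.9 [ 351.6 -457.4  115.3]
[ 245  133   21   70 1387] mu [ 374.4 -450.7   68.1] axis [ 0.631  0.253 -0.733] n [0.66 0.32 0.68] az 21.8 z [39.3 88.6] grip [ 367.1 -454.1   65. ] extent [-28.3  39.7]
blade 5036 x [-177. -100.] y [-31.9  30.3] z [1.1 2.2 3.5]
```

Everything checks: carrier flat and centred on the rails, lifter standing on the bench 40 mm clear of the rack, gripper empty. Handing in.

```bash
python3 -c "
from h import *
print(env.hand_in())"
```

```text
the job is handed in; nothing more can be done
None
```

The job is handed in at about 33 s, but the verdict wasn't shown to me: by my last measurements the carrier lies flat and centred on the rack's rails (centre about 6 mm before the middle), the lifter stands on the bench 40 mm clear of the rack, I saw no contact between gripper and carrier, the bystanders were not re-measured, and the gripper stayed upright because the interface can't tilt it, so its body briefly pressed the hood at about 15 N.

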